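# Fit a hanger block on a hand-bent sign arm

### The arm

A 7-joint arm with a two-finger parallel gripper is mounted at the origin on a cart in front of the work surface, level with it; the furniture and walls round the work are solid. World frame = base frame: x ahead of the robot, y to its left, z up, the work surface at z = 0. Lengths are in mm, angles in rad, forces in N, time in s.
With the tool pointing down it reaches from about 350 to 775 mm from the base axis. Payload 3.1 kg.
Tool frame: the origin (TCP) lies midway between the tips of the shut fingers; the grasp point (between the pads) lies 19 mm behind it; z points along the fingers, y is the line along which they close (so a half turn about z gives the same grasp; the last joint's range is limited). The gripper opens to 85 mm and grips with 20 to 120 N. Pads are 22 mm wide; open, the fingers measure 114 mm over their backs; the gripper's body (76 mm by 85 mm) begins 54 mm behind the grasp point. The pads swing forward as they close: fully open they stand 13 mm farther back than shut.
Start: joints at [-0.042, 0.311, 0.014, 1.512, -0.004, 1.319, -0.027], TCP at [550.016, 0.032, 231.304] pointing down, gripper open.
Joint ranges: [-2.7, 2.7], [-0.3, 1.91], [-1.27, 1.3], [0.12, 2.57], [-1.44, 4.58], [0.2, 2.03], [-3.05, 3.05]. Speed limits (rad/s): [2.79, 2.79, 3.14, 3.14, 3.14, 3.14, 3.14].

### API

Orientations are given as a rotation vector (axis times angle).
In Python, from rig import env gives the robot as it stands.
- The arm moves only by the shell command python3 -m handwheel 'ROWS' [FORCE]. ROWS is JSON, a list of rows, each an object of numbers: "grip": the opening, from -1 (shut) to 1 (fully open); "dx", "dy", "dz": the shift along the tool's x, y, z in m; "twist": the turn about the tool's z in degrees. In form: [{"grip": .., "dx": .., "dy": .., "dz": .., "twist": ..}, ...]. A call has 1 to 12 rows; each row is the pose to reach, as a shift and turn from the pose commanded when the call began, along the tool's axes at that moment; what a row does not reach only later rows make up. A row lasts 1/12 s, in which the tool goes at most 41.7 mm and 7.16 degrees, less where a joint would pass 70% of its speed; a pose out of reach is approached as far as the arm can. A call with a gripper value outside its range is refused whole. The fingers move at their own pace and stop on an object; FORCE is the grip in N (left out, the last holds). Time passes only in rows, so rows that repeat a pose let the fingers close. It gives the time, the measured TCP pose, the force, the opening and the grip force at its end, in the units of the state.
- env.get_state(): the state, without advancing time (a new reading comes with each control period).
- env.grab_frame(name): name is "scene" or "side" or "wrist"; returns a dict with "pixels" (420x560x3 uint8, red, green, blue), "depth" (420x560 float32, mm along the optical axis (not along the pixel's ray), 0 where there is no reading), "mtx" (3x3 intrinsics, pixels), "cam_to_world" (4x4, takes a point from camera to world coordinates); the wrist camera has in their place "tool_from_camera" (4x4, takes a point from camera to tool coordinates, whose origin is the TCP and whose axes are the flange's). Camera axes: x right, y down, z forward; pixel columns grow to the right and rows downward; lengths in mm; the calibration is good to about 2 mm. A picture is of the moment at which its call begins: read the wrist's pose just before it.
- env.job_done(): hands the job in; it is judged then, once.
Trained networks look in a picture, given as the dict that the camera call returned (one of the last four; its "shot" number tells which), for a name from the list of things; names that differ only in an ending like _2 or _b are one class to them, and where a whole thing is asked for, a point or a joint stands for the part that bears it (a point fixed in the world has none). Each returns a list of dicts, best first, with "score" (0 to 1); they miss things now and then, are a little off and sometimes report something else, mostly with a low value. They report only what shows in the picture. A call takes as long as a camera call.
- env.regions_of(target, picture): "pixels" (420x560 bool, what is visible of it) and "extent" ([left, top, width, height] in pixels, round what is visible of it).
The state is a dict: "time": time; "qpos": joint angles; "qvel": joint speeds; "effort": joint torques, N m; "tcp_pos": TCP position; "tool_rot": TCP orientation; "ft_force": force on the tool from outside, world axes, zero at the start; "ft_torque": the same for the moment, N m; "opening": finger opening in mm; "grip_force": force on a finger pad.
Only numpy, scipy, OpenCV 4.12 (cv2) and the standard library are available. Lean on these libraries where they do the work, as an engineer would, in place of code of your own. Each camera call takes 0.05 s, during which the arm holds its last target. There are 200 camera calls.

### The job

Pick the aluminium hanger block off the bench, thread its square bore over the free end of the bent steel sign arm that is screwed to the blue jig, and work it round the bend and on to the square neck by feel: the arm was bent by hand, and on the way the block must not bear on it with more than 15 N. Push it level, with at most 25 N, until it is fully home against the collar at the wall plate and the brass spring catch has popped up behind it, and let go. Leave the small glue bottle, the tape roll and the LED strip as they are.

Things in the scene. Friction and masses are not known exactly. Their poses are not given: they have to be found in the camera images.
- bore_center (a point): Centre of the square through-bore of the hanger block: aluminium, 24 mm long (x, axis of the bore), 30 mm wide (y), 44 mm high (z), 60 to 110 g, standing upright on the bench. The bore is 14 x 14 mm, small chamfers; its centre is 28 mm above the underside, midway in length and width. Both ends are alike: either may lead.
- sign_arm: Fixed blue steel angle jig, 104 mm wide, 106 mm high, carrying the sign arm by its dark wall plate. Origin on the bench below the outer face of the wall plate; x points away from the plate along the arm's neck, z up; the jig reaches 110 mm behind (-x). The arm's whole bar is level, its axis 85 mm above the bench; plate top 23 mm above the axis.
- seat (a point): Place of the bore centre when the block is home, on the neck axis, 24 mm out from the wall plate face; axes as the jig's. A 26 mm collar ends 12 mm before it (-x): the stop. The 12.5 x 12.5 mm square neck (0.75 mm play a side) runs from the collar to +32 mm and tapers to the 11 mm round bar by +43 mm.
- bar_start (a point): Point on the neck axis 38 mm out (+x) from the seat, where the round bar leaves the neck; axes as the jig's. The bar runs straight 22 to 46 mm, then bends level towards -y, about 65 (50 to 80) degrees at a radius of about 55 mm, into a straight free leg. Hand-bent, each differs: askew sideways here by up to 8 degrees either way, the bend uneven, its start unknown until felt or seen. Rigid.
- free_end (a point): End of the free leg of the sign arm (rounded end of the 11 mm round bar, on its axis). x points outward along the free leg, z up. The leg is straight from 0 to somewhere between -68 and -92 mm along this x, then the bend begins.
- catch (a joint): Brass spring leaf in the top face of the neck, hinged 27 mm out from the seat along its x and rising towards the wall plate; 0 = popped up (its tip 3.5 mm above the neck, 13.6 mm out from the seat), about 0.25 to 0.33 rad = pressed down flat. The block presses it down as it slides over it from outside (it pushes up with 2 to 4 N) and it springs up behind the block when this is home.
- cyano_bottle: Small white glue bottle with a tall blue cap, 27 mm diameter, 69 mm high, standing; origin at the centre of its foot, z up. Bystander.
- tape_roll: Roll of beige tape, 96 mm diameter, 24 mm high, lying flat; origin at the centre of its underside. Bystander.
- led_module_c: White LED strip with three yellow LEDs, 16 x 103 x 12 mm, lying on the bench near the arm; origin at the centre of the underside, length along y. Bystander.

How it is judged (in metres and radians):
On the way, in this order (a step that is already met when the one before it is completed fails the run):
1. the block is threaded on the free leg (x of bore_center in the frame of free_end between -0.07 and -0.015 m and y of bore_center in the frame of free_end between -0.005 and 0.005 m and z of bore_center in the frame of free_end between -0.005 and 0.005 m).
2. the block is round the bend, on the straight bar before the neck or beyond (x of bore_center in the frame of seat between -0.005 and 0.058 m and y of bore_center in the frame of seat between -0.006 and 0.006 m and z of bore_center in the frame of seat between -0.006 and 0.006 m).
At the end, for the whole second after the job is handed in: The block sits level on the square neck, home against the collar (bore centre within 3 mm of the seat), the spring catch is up behind it (joint under 0.06 rad), and it is released and at rest (x of bore_center in the frame of seat between -0.003 and 0.003 m and y of bore_center in the frame of seat between -0.003 and 0.003 m and z of bore_center in the frame of seat between -0.003 and 0.003 m and angle between the x axis of bore_center and the x axis of seat, either way round below 0.1 rad and angle between bore_center's own z axis and vertical below 0.15 rad and value of joint catch below 0.06 rad and linear speed of hanger_block below 0.02 m/s); the robot touches nothing.
It fails at once if on its way (not yet home) the block bears on the arm with more than 15 N (contact force between hanger_block and sign_arm above 15 N and x of bore_center in the frame of seat above 0.008 m).
It fails at once if the block is pressed on the arm with more than 25 N (contact force between hanger_block and sign_arm above 25 N).
It fails at once if a bystander (small glue bottle, tape roll, LED strip) is shifted by more than 20 mm (distance of any of cyano_bottle, tape_roll, led_module_c from where it was at the start of the episode above 0.02 m).
It fails at once if the small glue bottle is tipped over (angle between cyano_bottle's own z axis and vertical above 0.4 rad).
It also fails if it takes over 72 s, if anything falls off the work surface, if the arm or the gripper's body presses on something with over 40 N, if the wrist force passes 120 N, or if a joint passes its speed limit or range.

## Working session

There is one attempt and no reset: what is moved stays moved. The work goes in short steps, Python scripts to look and compute and a shell command to move; the robot and the scene stay as the last step left them, time stands still between calls to the robot, and variables do not carry over. Pictures are saved under pics/ and viewed, at most 10 in all, crops included, and the job is handed in when it is done.

```bash
ls; mkdir -p pics
cat > h.py <<'E'
import numpy as np, cv2
from rig import env
from scipy.spatial.transform import Rotation as R
def T(s):
    M=np.eye(4);M[:3,:3]=R.from_rotvec(s['tool_rot']).as_matrix();M[:3,3]=s['tcp_pos'];return M
def cloud(f,M,mask=None):
    d=f['depth'];v,u=np.nonzero((d>0)&(mask if mask is not None else True))
    z=d[v,u];K=f['mtx'];p=np.c_[(u-K[0,2])/K[0,0]*z,(v-K[1,2])/K[1,1]*z,z]
    return p@M[:3,:3].T+M[:3,3],u,v
def grab(n):
    s=env.get_state();f=env.grab_frame(n)
    M=f['cam_to_world'] if n!='wrist' else T(s)@f['tool_from_camera']
    return f,np.array(M)
E
python3 - <<'E'
from h import *
print(env.get_state())
ims=[]
for n in ['scene','side','wrist']:
    f,M=grab(n);np.savez(f'{n}0.npz',M=M,**{k:f[k] for k in('pixels','depth','mtx')})
    cv2.imwrite(f'pics/{n}0.png',f['pixels'][:,:,::-1]);print(n,M[:3,3],M[:3,2])
    for t in ['bore_center','sign_arm','catch','cyano_bottle','tape_roll','led_module_c']:
        r=env.regions_of(t,f)
        for q in r[:2]:
            P,_,_=cloud(f,M,q['pixels'])
            if len(P): print(n,t,round(q['score'],2),q['extent'],np.median(P,0).round(),np.percentile(P,2,axis=0).round(),np.percentile(P,98,axis=0).round())
    ims.append(f['pixels'])
cv2.imwrite('pics/all.png',cv2.resize(np.hstack(ims[:2]),(800,300))[:,:,::-1])
E
```

```text
pics
{'time': 0.0, 'qpos': array([-0.04171398,  0.31173939,  0.01400286,  1.51306396, -0.00439214,
        1.31920374, -0.02720052]), 'qvel': array([ 0.00073755, -0.00053194, -0.00039833,  0.00146909,  0.00037315,
       -0.00101071,  0.00044953]), 'effort': array([-8.45983850e-04, -3.79911804e+01,  1.45537080e-01, -2.30588043e+01,
        1.22032766e-02,  1.37352623e-02,  4.05736500e-06]), 'tcp_pos': array([5.49265250e+02, 1.07594861e-02, 2.30210794e+02]), 'tool_rot': array([-2.2202133 , -2.22039497,  0.00276402]), 'ft_force': array([ 0.42251273, -0.64737392, -0.04846506]), 'ft_torque': array([-0.03488628, -0.03204985,  0.00547479]), 'grip_force': 0.0, 'opening': 85.35931573539555}
scene [  29.67931926 -379.9178405   673.53016087] [ 0.59535034  0.38377714 -0.70588461]
scene bore_center 0.87 [189.7, 225.7, 18.0, 23.6] [430.  90.  30.] [420.  78.   0.] [450. 108.  46.]
scene sign_arm 0.88 [265.4, 217.1, 132.0, 127.2] [ 445. -285.   23.] [ 402. -356.    5.] [505. -81. 107.]
scene sign_arm 0.36 [266.6, 215.3, 5.8, 18.5] [493. -65.  89.] [475. -79.  86.] [512. -51.  92.]
scene catch 0.44
[... 1349 characters left out ...]
5648786  70.52556982 373.85835365] [ 1.72915895e-06 -2.75892785e-01 -9.61188416e-01]
wrist bore_center 0.63 [128.6, 50.1, 48.5, 49.4] [440.  95.  43.] [421.  79.   0.] [451. 112.  45.]
wrist sign_arm 0.59 [153.2, 237.8, 89.0, 147.9] [470. -82.  89.] [ 433. -260.    2.] [514. -48.  92.]
wrist cyano_bottle 0.94 [293.1, 342.4, 25.2, 31.7] [ 579. -216.   22.] [ 557. -226.    1.] [593.  10. 304.]
wrist tape_roll 0.72 [308.8, 134.6, 96.4, 98.1] [634. -12.  23.] [583. -54.   0.] [675.  37.  25.]
wrist tape_roll 0.45 [189.2, 243.6, 52.6, 40.8] [495. -62.  90.] [475. -79.  86.] [515. -47.  92.]
wrist led_module_c 0.55 [240.3, 262.1, 52.5, 43.0] [ 533. -123.    9.] [ 509. -151.    2.] [559. -99.  12.]
```

Run:
```python
from h import *
H=np.zeros((600,800,3),np.uint8)+255
for n,c in [('scene',(0,0,255)),('side',(0,160,0)),('wrist',(255,0,0))]:
    f=np.load(n+'0.npz');P,u,v=cloud(f,f['M'])
    m=(P[:,2]>79)&(P[:,2]<112)&(P[:,1]<0)&(P[:,1]>-380)&(P[:,0]>380)&(P[:,0]<560)
    P=P[m]
    b=P[(P[:,2]<95)]
    for y0 in range(-230,-40,10):
        q=b[(b[:,1]>=y0)&(b[:,1]<y0+10)]
        if len(q): print(n,y0+5,len(q),q.mean(0).round(1),q[:,0].min().round(),q[:,0].max().round(),np.percentile(q[:,2],90).round(1))
    X=(400+(P[:,0]-470)*2.2).astype(int);Y=(20-(P[:,1]+20)*1.9).astype(int)
    # view: x right, -y down
    for a,bb in zip(X,Y): cv2.circle(H,(a,bb),1,c,-1)
w=cv2.imread('pics/wrist0.png');H2=np.hstack([cv2.resize(H,(400,300)),cv2.resize(w,(400,300))])
s=cv2.imread('pics/scene0.png')[170:370,160:420];s=cv2.resize(s,(400,300));s2=cv2.resize(cv2.imread('pics/side0.png')[180:400,180:400],(400,300))
cv2.imwrite('pics/v1.png',np.vstack([H2,np.hstack([s,s2])]))
```

```text
scene -225 45 [ 446.8 -224.9   88.5] 442.0 455.0 91.4
scene -215 48 [ 445.2 -214.9   88.5] 440.0 454.0 92.0
scene -205 44 [ 443.7 -204.9   88.9] 439.0 453.0 93.0
scene -195 42 [ 443.1 -194.9   88. ] 439.0 451.0 90.9
scene -185 33 [ 442.  -185.1   88.4] 438.0 449.0 91.1
scene -175 30 [ 438.4 -174.8   88.6] 434.0 443.0 90.9
scene -165 28 [ 436.3 -165.    88. ] 432.0 443.0 90.4
scene -155 29 [ 433.6 -155.2   88. ] 429.0 440.0 90.3
scene -145 30 [ 431.3 -145.    88.5] 428.0 438.0 91.0
scene -135 26 [ 431.4 -134.6   88.3] 428.0 438.0 90.8
scene -125 25 [ 432.8 -125.2   88.1] 429.0 440.0 90.8
scene -115 25 [ 436.8 -114.9   88.8] 430.0 444.0 90.5
scene -105 28 [ 442.  -104.9   88.8] 435.0 451.0 91.2
scene -95 34 [453.6 -94.6  89. ] 442.0 468.0 90.7
scene -85 29 [467.3 -84.2  89. ] 457.0 480.0 90.7
scene -75 31 [479.9 -75.   89.1] 465.0 494.0 90.9
scene -65 28 [493.2 -64.8  89.3] 481.0 503.0 91.6
scene -55 24 [505. -56.  89.] 495.0 516.0 91.1
scene -45 2 [509.6 -48.9  88.3] 509.0 510.0 88.8
side -225 45 [ 447.8 -225.3   89.5] 443.0 455.0 92.1
side -215 43 [ 446.8 -215.    89.2] 442.0 455.0 9
[... 813 characters left out ...]
] 497.0 516.0 90.6
wrist -205 2 [ 452.9 -202.5   81. ] 453.0 453.0 81.7
wrist -195 28 [ 451.5 -194.1   82.9] 450.0 453.0 85.3
wrist -185 39 [ 449.2 -184.2   85.5] 448.0 451.0 88.9
wrist -175 56 [ 446.  -174.6   87.5] 443.0 448.0 90.0
wrist -165 87 [ 442.3 -164.7   88.4] 436.0 446.0 90.6
wrist -155 109 [ 438.9 -154.8   88.9] 432.0 444.0 90.9
wrist -145 63 [ 438.1 -146.2   88.1] 435.0 441.0 90.5
wrist -95 49 [459.5 -92.7  89.4] 456.0 467.0 90.6
wrist -85 192 [465.6 -84.6  89.3] 455.0 479.0 90.7
wrist -75 217 [478.4 -74.9  89.3] 465.0 494.0 91.1
wrist -65 231 [491.8 -65.   89.3] 477.0 508.0 91.0
wrist -55 229 [505.1 -55.1  89.2] 492.0 516.0 90.9
wrist -45 61 [511.3 -48.4  87.5] 505.0 516.0 89.8
```

View pics/v1.png

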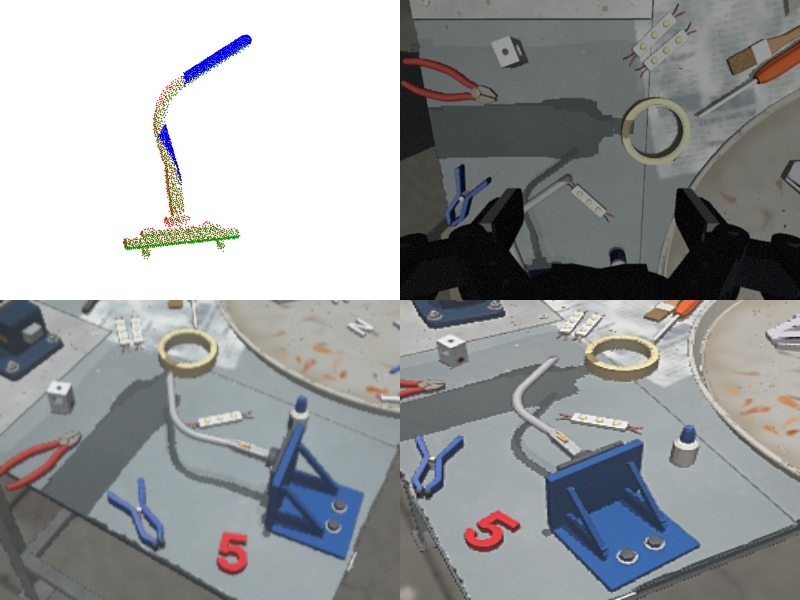

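```bash
python3 -m handwheel '[{"grip":1,"dx":-0.23,"dy":-0.07,"dz":0,"twist":0},{"grip":1,"dx":-0.23,"dy":-0.07,"dz":0,"twist":0},{"grip":1,"dx":-0.23,"dy":-0.07,"dz":0,"twist":0},{"grip":1,"dx":-0.23,"dy":-0.07,"dz":0,"twist":0},{"grip":1,"dx":-0.23,"dy":-0.07,"dz":0,"twist":0},{"grip":1,"dx":-0.23,"dy":-0.07,"dz":0,"twist":0},{"grip":1,"dx":-0.23,"dy":-0.07,"dz":0,"twist":0},{"grip":1,"dx":-0.23,"dy":-0.07,"dz":0,"twist":0},{"grip":1,"dx":-0.23,"dy":-0.07,"dz":0,"twist":0},{"grip":1,"dx":-0.23,"dy":-0.07,"dz":0,"twist":0}]'
python3 - <<'E'
from h import *
f,M=grab('wrist');np.savez('wrist1.npz',M=M,**{k:f[k] for k in('pixels','depth','mtx')})
cv2.imwrite('pics/w1.png',f['pixels'][:,:,::-1]);print(M.round(3),f['mtx'])
E
```

```text
time: 1.88
tcp_pos: [480.9, -228.0, 231.3]
tool_rot: [-2.218, -2.225, -0.002]
ft_force: [-0.7, 0.6, -0.1]
opening: 85.4
grip_force: 0.0
[[ 1.00000e+00  3.00000e-03  1.00000e-03  4.80254e+02]
 [ 3.00000e-03 -9.62000e-01 -2.75000e-01 -1.57663e+02]
 [ 0.00000e+00  2.75000e-01 -9.62000e-01  3.73859e+02]
 [ 0.00000e+00  0.00000e+00  0.00000e+00  1.00000e+00]] [[357.88705378   0.         278.55042193]
 [  0.         357.88705378 205.30882506]
 [  0.           0.           1.        ]]
```

View pics/w1.png

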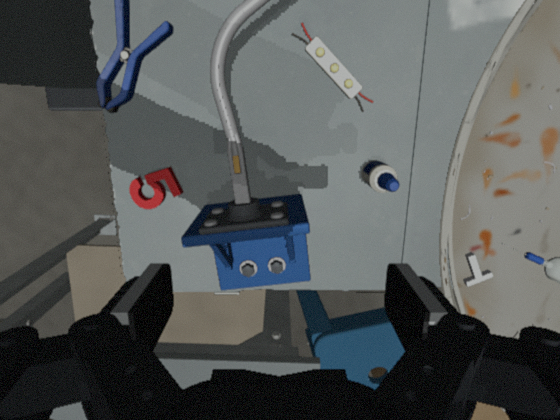

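```bash
python3 -m handwheel '[{"grip":1,"dx":0.04,"dy":0,"dz":0,"twist":0},{"grip":1,"dx":0.1,"dy":0,"dz":0,"twist":0},{"grip":1,"dx":0.1,"dy":0,"dz":0,"twist":0},{"grip":1,"dx":0.1,"dy":0,"dz":0,"twist":0},{"grip":1,"dx":0.1,"dy":0,"dz":0,"twist":0}]'
python3 - <<'E'
from h import *
f,M=grab('wrist');np.savez('wrist2.npz',M=M,**{k:f[k] for k in('pixels','depth','mtx')})
E
python3 -m handwheel '[{"grip":1,"dx":0.04,"dy":-0.01,"dz":0.0,"twist":0},{"grip":1,"dx":0.08,"dy":-0.02,"dz":0.0,"twist":0},{"grip":1,"dx":0.14,"dy":-0.04,"dz":0.05,"twist":0},{"grip":1,"dx":0.17,"dy":-0.04,"dz":0.05,"twist":0},{"grip":1,"dx":0.17,"dy":-0.04,"dz":0.05,"twist":0},{"grip":1,"dx":0.17,"dy":-0.04,"dz":0.05,"twist":0},{"grip":1,"dx":0.17,"dy":-0.04,"dz":0.05,"twist":0},{"grip":1,"dx":0.17,"dy":-0.04,"dz":0.05,"twist":0}]'
python3 - <<'E'
from h import *
f,M=grab('wrist');np.savez('wrist3.npz',M=M,**{k:f[k] for k in('pixels','depth','mtx')})
for q in env.regions_of('bore_center',f)[:1]:
    P,_,_=cloud(f,M,q['pixels']);t=P[(P[:,2]>40)&(P[:,2]<50)]
    print(q['score'],q['extent'],cv2.minAreaRect(t[:,:2].astype(np.float32)),t.mean(0),np.median(t[:,2]))
def back(f,u,v,z):
    K=f['mtx'];M=f['M'];d=np.array([(u-K[0,2])/K[0,0],(v-K[1,2])/K[1,1],1.])@M[:3,:3].T
    return M[:3,3]+d*(z-M[2,3])/d[2]
ims=[f['pixels']]
for n in ['wrist1','wrist2']:
    f=dict(np.load(n+'.npz'));d=f['depth'];P,u,v=cloud(f,f['M'])
    m=np.zeros(d.shape,np.uint8);k=(P[:,2]>75)&(P[:,2]<97)&(P[:,0]>410)&(P[:,0]<530)&(P[:,1]>-245)&(P[:,1]<-35);m[v[k],u[k]]=1
    print(n)
    cnt,lab,st,_=cv2.connectedComponentsWithStats(m);i=1+np.argmax(st[1:,4]);mm=(lab==i).astype(np.uint8);mm=cv2.morphologyEx(mm,cv2.MORPH_CLOSE,np.ones((3,3),np.uint8))
    # skeleton via distance transform ridge on upscaled mask
    big=cv2.resize(mm*255,None,fx=6,fy=6,interpolation=cv2.INTER_CUBIC);big=cv2.GaussianBlur(big,(0,0),5)>127
    dt=cv2.distanceTransform(big.astype(np.uint8),cv2.DIST_L2,5)
    loc=(dt>=cv2.dilate(dt,np.ones((15,15)))-.3)&(dt>15)
    vv,uu=np.nonzero(loc)
    A=np.array([np.r_[back(f,(a+.5)/6-.5,(b+.5)/6-.5,85)[:2],dt[b,a]] for a,b in zip(uu,vv)])
    np.save(n+'_sk.npy',A)
    for y0 in range(-240,-40,6):
        q=A[(A[:,1]>=y0)&(A[:,1]<y0+6)]
        if len(q): print(q.mean(0).round(1),len(q))
    ims.append(f['pixels'])
cv2.imwrite('pics/v3.png',cv2.resize(np.hstack([ims[0],ims[2]]),(800,300))[:,:,::-1])
E
```

```text
time: 2.35
tcp_pos: [480.6, -127.1, 231.5]
tool_rot: [2.214, 2.229, 0.001]
ft_force: [-0.4, -0.6, 0.2]
opening: 85.4
grip_force: 0.0
time: 3.07
tcp_pos: [440.9, 38.0, 181.7]
tool_rot: [2.223, 2.217, -0.0]
ft_force: [-0.8, -0.2, -0.3]
opening: 85.7
grip_force: 0.0
0.68 [252.0, 96.0, 39.9, 50.1] ((435.5468444824219, 95.79251861572266), (23.999465942382812, 29.935171127319336), 18.87181282043457) [435.59183049  95.97468614  43.92207012] 43.90805693170634
wrist1
[ 458.1 -239.1   41.5] 2
[ 450.  -233.1   50.2] 2
[ 449.3 -225.8   49.3] 10
[ 448.7 -220.5   49.9] 11
[ 447.7 -212.5   50.6] 15
[ 446.9 -205.8   50.8] 14
[ 446.2 -199.9   50.8] 28
[ 445.5 -195.1   51. ] 30
[ 443.4 -182.1   40.8] 12
[ 441.6 -175.9   41.1] 11
[ 440.5 -171.4   41.6] 20
[ 438.7 -164.8   42. ] 19
[ 437.2 -159.1   42.3] 26
[ 436.  -154.6   42.5] 19
[ 434.4 -147.2   43.2] 10
[ 433.4 -138.7   45. ] 21
[ 433.6 -135.    45. ] 102
[ 433.8 -130.1   44.9] 57
[ 434.9 -124.2   45.1] 40
[ 437.1 -117.1   45.8] 20
[ 439.9 -111.1   46.7] 36
[ 443.7 -105.    47.6] 53
[ 447.2 -100.5   48.4] 11
[454.2 -93.9  48.4] 34
[462.3 -86.   62. ] 3
wrist2
[ 452.6 -236.1   52.2] 5
[ 449.2 -224.7   46.2] 8
[ 448.4 -218.4   46.2] 9
[ 447.6 -211.8   47.5] 3
[ 446.9 -206.4   47.9] 15
[ 446.3 -201.2   47.8] 20
[ 445.5 -195.4   47.8] 20
[ 443.3 -182.    37.2] 1
[ 441.5 -175.4   38.1] 7
[ 440.4 -170.9   38.8] 16
[ 438.8 -165.    38.5] 18
[ 437.3 -159.1   38.8] 16
[ 435.6 -153.    39. ] 19
[ 434.3 -147.    39.2] 10
[ 433.6 -141.9   39. ] 27
[ 433.5 -134.4   42. ] 66
[ 434.  -129.    41.2] 4
[ 434.9 -124.3   40.3] 9
[ 437.4 -116.5   40. ] 23
[ 439.7 -111.4   40.6] 18
[ 444.3 -104.    40.8] 17
[448.9 -98.7  41.5] 19
[455.5 -92.9  40.5] 22
[462.7 -87.6  40.1] 28
[471.2 -81.4  40.5] 20
[479.2 -75.5  41.9] 31
[489.  -68.4  42.4] 12
[498.4 -61.5  42.7] 22
[503.7 -57.6  42.7] 42
[509.8 -53.2  42.7] 10
```

View pics/v3.png

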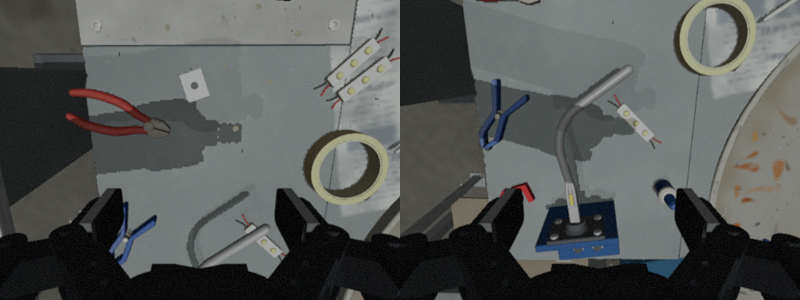

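```bash
python3 -m handwheel '[{"grip":0.3,"dx":0.03,"dy":-0.003,"dz":0.02,"twist":7},{"grip":0.3,"dx":0.058,"dy":-0.0055,"dz":0.05,"twist":14},{"grip":0.3,"dx":0.058,"dy":-0.0055,"dz":0.09,"twist":21},{"grip":0.3,"dx":0.058,"dy":-0.0055,"dz":0.09,"twist":28},{"grip":0.3,"dx":0.058,"dy":-0.0055,"dz":0.09,"twist":35},{"grip":0.3,"dx":0.058,"dy":-0.0055,"dz":0.09,"twist":42},{"grip":0.3,"dx":0.058,"dy":-0.0055,"dz":0.09,"twist":49},{"grip":0.3,"dx":0.058,"dy":-0.0055,"dz":0.09,"twist":56},{"grip":0.3,"dx":0.058,"dy":-0.0055,"dz":0.09,"twist":63},{"grip":0.3,"dx":0.058,"dy":-0.0055,"dz":0.09,"twist":71},{"grip":0.3,"dx":0.058,"dy":-0.0055,"dz":0.09,"twist":71},{"grip":0.3,"dx":0.058,"dy":-0.0055,"dz":0.09,"twist":71}]' 60
python3 - <<'E'
from h import *
for i in range(4):
    s=env.get_state();print(s['time'],s['tcp_pos'].round(2),np.degrees(np.arctan2(*T(s)[[1,0],0])).round(2),T(s)[:2,2].round(4),s['opening'])
    f,M=grab('wrist')
    r=env.regions_of('bore_center',f)
    if r:
        P,_,_=cloud(f,M,r[0]['pixels']);t=P[(P[:,2]>40)&(P[:,2]<50)]
        print(r[0]['score'],len(t),cv2.minAreaRect(t[:,:2].astype(np.float32)),t[:,2].mean())
cv2.imwrite('pics/w4.png',f['pixels'][:,:,::-1])
E
```

```text
time: 4.17
tcp_pos: [435.4, 96.9, 91.7]
tool_rot: [3.098, 0.518, 0.002]
ft_force: [-0.3, 0.4, 0.2]
opening: 55.6
grip_force: 0.0
4.1667 [435.42  96.89  91.69] 19.0 [ 0.0012 -0.0003] 55.61292890195519
0.84 2208 ((435.6606140136719, 95.9924087524414), (25.060047149658203, 29.8875789642334), 18.483278274536133) 43.89829238919202
4.2667 [435.04  97.37  91.52] 19.06 [ 0.0007 -0.0001] 55.58426907623591
0.73 2207 ((435.8328552246094, 95.9752197265625), (24.629718780517578, 30.016281127929688), 18.275548934936523) 43.8969303367095
4.3667 [434.75  97.68  91.39] 19.05 [ 0.0003 -0.    ] 55.49236297227789
0.64 2145 ((435.9710998535156, 96.1482925415039), (24.481943130493164, 29.529556274414062), 19.88010597229004) 43.87664406588588
4.4667 [434.6   97.88  91.32] 19.04 [0.0001 0.    ] 55.686021205462296
0.7 2230 ((435.69921875, 96.06729125976562), (24.502853393554688, 30.01375389099121), 18.743446350097656) 43.859245154707594
```

View pics/w4.png

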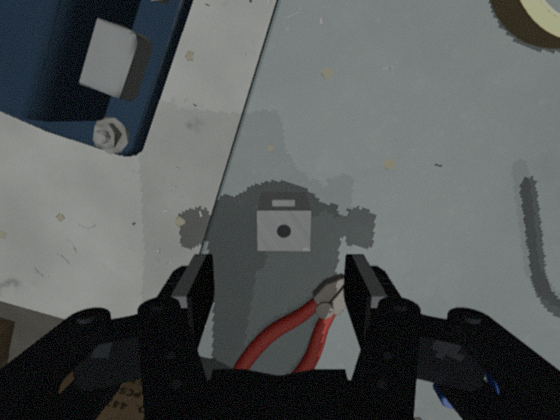

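```bash
python3 -m handwheel '[{"grip":0.3,"dx":0.0005,"dy":0.0024,"dz":0.04,"twist":0},{"grip":0.3,"dx":0.0005,"dy":0.0024,"dz":0.07,"twist":0},{"grip":0.3,"dx":0.0005,"dy":0.0024,"dz":0.084,"twist":0},{"grip":0.3,"dx":0.0005,"dy":0.0024,"dz":0.084,"twist":0},{"grip":0.3,"dx":0.0005,"dy":0.0024,"dz":0.084,"twist":0},{"grip":0.3,"dx":0.0005,"dy":0.0024,"dz":0.084,"twist":0},{"grip":0.3,"dx":0.0005,"dy":0.0024,"dz":0.084,"twist":0}]' 50
python3 -m handwheel '[{"grip":-0.6,"dx":0,"dy":0,"dz":0,"twist":0},{"grip":-0.6,"dx":0,"dy":0,"dz":0,"twist":0},{"grip":-0.6,"dx":0,"dy":0,"dz":0,"twist":0},{"grip":-0.6,"dx":0,"dy":0,"dz":0,"twist":0},{"grip":-0.6,"dx":0,"dy":0,"dz":0,"twist":0},{"grip":-0.6,"dx":0,"dy":0,"dz":0,"twist":0},{"grip":-0.6,"dx":0,"dy":0,"dz":0,"twist":0},{"grip":-0.6,"dx":0,"dy":0,"dz":0,"twist":0}]' 50
cat > plan.py <<'E'
# centreline model in world xy and minimax block poses
import numpy as np
from scipy.interpolate import UnivariateSpline
from scipy.optimize import minimize
A=np.vstack([np.load('wrist1_sk.npy')[:,:2],np.load('wrist2_sk.npy')[:,:2]])
leg=np.load('wrist2_sk.npy')[:,:2];leg=leg[(leg[:,1]>-85)]
nk=A[(A[:,1]<-193)&(A[:,1]>-222)]
def line(P):
    c=P.mean(0);u=np.linalg.svd(P-c)[2][0];return c,u*np.sign(u[1])
if __name__=='__main__':
    for n,P in (('leg',leg),('neck',nk),('bar',A[(A[:,1]>-184)&(A[:,1]<-160)])):
        c,u=line(P);r=(P-c)@[-u[1],u[0]];print(n,c.round(2),np.degrees(np.arctan2(u[1],u[0])).round(2),'rms',r.std().round(2),'ext',((P-c)@u).min().round(1),((P-c)@u).max().round(1))
E
python3 plan.py
python3 - <<'E'
from h import *
for n in ['wrist2','wrist0']:
    f=np.load(n+'.npz');P,u,v=cloud(f,f['M']);k=(P[:,2]>75)&(P[:,2]<97)&(P[:,0]>470)&(P[:,0]<530)&(P[:,1]>-90)&(P[:,1]<-35)
    P=P[k];d=np.array([np.cos(np.radians(36.2)),np.sin(np.radians(36.2))]);print(n,np.sort(P[:,:2]@d)[-5:],np.median((P[:,:2]@[-d[1],d[0]])),np.percentile(P[:,2],95))
f=np.load('wrist1.npz');P,u,v=cloud(f,f['M'])
# plate top face front edge, along neck dir 97deg
d=np.array([np.cos(np.radians(97.2)),np.sin(np.radians(97.2))]);k=(P[:,2]>98)&(P[:,2]<112)&(P[:,0]>380)&(P[:,0]<520)&(P[:,1]<-200)
print('plate top',np.percentile(P[k][:,:2]@d,[1,50,99,99.8]),np.median(P[k][:,2]))
E
```

```text
time: 5.15
tcp_pos: [437.4, 96.4, 8.8]
tool_rot: [-3.098, -0.519, -0.006]
ft_force: [0.0, -0.3, -0.2]
opening: 55.4
grip_force: 0.0
time: 5.82
tcp_pos: [436.9, 96.2, 8.4]
tool_rot: [-3.098, -0.519, -0.004]
ft_force: [-0.5, -0.2, 7.3]
opening: 29.5
grip_force: 49.9
leg [491.02 -66.86] 36.19 rms 0.07 ext -30.3 23.9
neck [ 446.56 -203.47] 97.05 rms 0.07 ext -18.6 9.9
bar [ 439.91 -169.21] 104.87 rms 0.06 ext -13.7 9.4
wrist2 [386.24581895 386.30789419 386.33044931 386.60852414 386.78856551] -343.85669061643716 91.08135792983965
wrist0 [386.8335289  386.8669124  386.92603608 387.04237631 387.23516271] -342.85194993352053 91.27863968807532
plate top [-318.57106323 -310.07177339 -297.63958228 -292.57518572] 105.94661492448165
```

```bash
python3 -m handwheel '[{"grip":-0.6,"dx":0,"dy":0,"dz":-0.03,"twist":0},{"grip":-0.6,"dx":0,"dy":0,"dz":-0.07,"twist":0},{"grip":-0.6,"dx":0,"dy":0.01,"dz":-0.102,"twist":0},{"grip":-0.6,"dx":0.01,"dy":0.04,"dz":-0.102,"twist":-4},{"grip":-0.6,"dx":0.02,"dy":0.08,"dz":-0.102,"twist":-8},{"grip":-0.6,"dx":0.035,"dy":0.12,"dz":-0.102,"twist":-12},{"grip":-0.6,"dx":0.0488,"dy":0.1562,"dz":-0.102,"twist":-17.2},{"grip":-0.6,"dx":0.0488,"dy":0.1562,"dz":-0.102,"twist":-17.2},{"grip":-0.6,"dx":0.0488,"dy":0.1562,"dz":-0.085,"twist":-17.2},{"grip":-0.6,"dx":0.0488,"dy":0.1562,"dz":-0.07,"twist":-17.2},{"grip":-0.6,"dx":0.0488,"dy":0.1562,"dz":-0.0575,"twist":-17.2},{"grip":-0.6,"dx":0.0488,"dy":0.1562,"dz":-0.0575,"twist":-17.2}]' 60
python3 -m handwheel '[{"grip":-0.6,"dx":0,"dy":0,"dz":0,"twist":0},{"grip":-0.6,"dx":0,"dy":0,"dz":0,"twist":0},{"grip":-0.6,"dx":0,"dy":0,"dz":0,"twist":0},{"grip":-0.6,"dx":0,"dy":0,"dz":0,"twist":0},{"grip":-0.6,"dx":0,"dy":0,"dz":0,"twist":0},{"grip":-0.6,"dx":0,"dy":0,"dz":0,"twist":0}]'
python3 - <<'E'
from h import *
s=env.get_state();print(s['tcp_pos'],np.degrees(np.arctan2(*T(s)[[1,0],0])),T(s)[:2,2],s['ft_force'],s['opening'])
ims=[]
for n in ['wrist','side','scene']:
    f,M=grab(n);ims.append(f['pixels']);np.savez(n+'5.npz',M=M,**{k:f[k] for k in('pixels','depth','mtx')})
    r=env.regions_of('bore_center',f)
    if r:
        P,_,_=cloud(f,M,r[0]['pixels']);print(n,r[0]['score'],r[0]['extent'],P.mean(0),np.percentile(P,[2,98],axis=0).round(1).tolist())
a=cv2.resize(ims[0],(400,300));b=cv2.resize(ims[1][190:290,210:340],(400,300));c=cv2.resize(ims[2][180:280,220:350],(400,300))
cv2.imwrite('pics/v5.png',np.vstack([np.hstack([a,b]),np.hstack([c,a*0])])[:,:,::-1])
E
```

```text
time: 6.82
tcp_pos: [529.5, -35.6, 61.6]
tool_rot: [-2.984, -0.974, 0.011]
ft_force: [-0.3, 0.2, -1.2]
opening: 29.5
grip_force: 59.8
time: 7.32
tcp_pos: [533.1, -35.9, 65.3]
tool_rot: [2.986, 0.976, 0.002]
ft_force: [-0.2, 0.7, -0.4]
opening: 29.1
grip_force: 59.8
[533.11302757 -35.86274756  65.33842821] 36.20507859121418 [ 1.02727551e-03 -4.80580909e-05] [-0.15893924  0.71407935 -0.40921067] 29.14181001613779
wrist 0.96 [235.7, 237.4, 85.5, 111.1] [535.82311165 -32.84222479  92.33633397] [[518.4, -49.9, 59.6], [549.7, -17.7, 101.8]]
side 0.79 [262.7, 203.7, 15.9, 28.5] [526.74876717 -42.53602727  86.31910238] [[513.9, -57.0, 59.6], [539.4, -23.8, 101.6]]
scene 0.68 [262.2, 201.3, 13.1, 23.2] [526.75455427 -38.7614767   89.89746692] [[513.7, -53.5, 64.0], [543.3, -23.1, 101.8]]
```

View pics/v5.png

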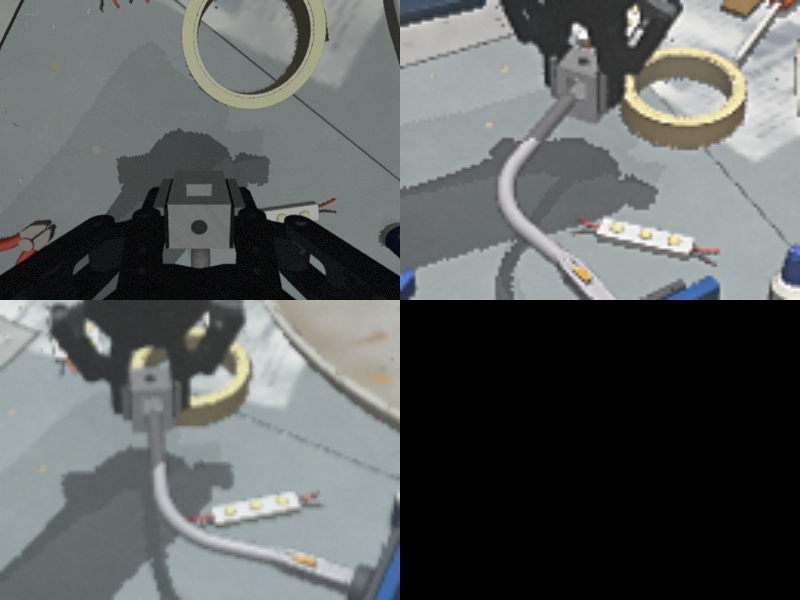

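Run:
```python
from h import *
f=np.load('wrist5.npz');P,u,v=cloud(f,f['M'])
d=np.array([.8070,.5906]);n=np.array([-d[1],d[0]])
c=np.array([491.02,-66.86])
q=np.c_[(P[:,:2]-c)@d,(P[:,:2]-c)@n,P[:,2]]
t=q[(q[:,2]>97)&(q[:,2]<104)&(abs(q[:,1])<18)&(q[:,0]>25)&(q[:,0]<75)];print('blocktop',len(t),np.percentile(t,[1,50,99],axis=0).round(2),cv2.minAreaRect(t[:,:2].astype(np.float32)))
b=q[(q[:,2]>70)&(q[:,2]<94)&(abs(q[:,1])<12)&(q[:,0]>0)&(q[:,0]<36)]
print('bar',len(b),np.percentile(b,[1,50,99],axis=0).round(2))
```

```text
blocktop 6665 [[ 39.8  -16.5   97.37]
 [ 53.52   0.74 100.85]
 [ 63.85  17.22 103.77]] ((51.57227325439453, -0.015970230102539062), (25.69293212890625, 35.9451789855957), 0.11385973542928696)
bar 714 [[17.3  -4.96 85.36]
 [24.66  0.31 89.21]
 [29.66  5.57 91.17]]
```

```bash
python3 -m handwheel '[{"grip":-0.6,"dx":-0.004,"dy":-0.0002,"dz":-0.0003,"twist":0},{"grip":-0.6,"dx":-0.008,"dy":-0.0002,"dz":-0.0003,"twist":0},{"grip":-0.6,"dx":-0.01,"dy":-0.0002,"dz":-0.0003,"twist":0},{"grip":-0.6,"dx":-0.012,"dy":-0.0002,"dz":-0.0003,"twist":0},{"grip":-0.6,"dx":-0.014,"dy":-0.0002,"dz":-0.0003,"twist":0},{"grip":-0.6,"dx":-0.016,"dy":-0.0002,"dz":-0.0003,"twist":0},{"grip":-0.6,"dx":-0.018,"dy":-0.0002,"dz":-0.0003,"twist":0}]' | tr '\n' ' '
python3 -m handwheel '[{"grip":-0.6,"dx":-0.003,"dy":0,"dz":0,"twist":0},{"grip":-0.6,"dx":-0.006,"dy":0,"dz":0,"twist":0},{"grip":-0.6,"dx":-0.006,"dy":0,"dz":0,"twist":0},{"grip":-0.6,"dx":-0.006,"dy":0,"dz":0,"twist":0}]' | tr '\n' ' '
```

```text
time: 8.2 tcp_pos: [518.0, -46.5, 65.2] tool_rot: [2.986, 0.976, 0.0] ft_force: [0.1, 0.0, -0.6] opening: 29.3 grip_force: 59.8 time: 8.53 tcp_pos: [513.1, -50.1, 65.1] tool_rot: [-2.986, -0.976, 0.0] ft_force: [1.1, -0.1, -1.5] opening: 29.1 grip_force: 59.8
```

```bash
cat >> plan.py <<'E'
def curve():
    o=[]
    cl,ul=line(leg);cn,un=line(nk)
    B=A[(A[:,1]>-222)&(A[:,1]<-85)]
    B=B[~((B[:,1]>-193)&(B[:,1]<-184))]
    L=[cl+ul*t for t in np.arange(-25,45,2)];N=[cn+un*t for t in np.arange(-45,-16,2)]
    P=np.vstack([B,leg,L,N]);P=P[np.argsort(P[:,1])]
    y=np.unique(P[:,1].round(0));x=np.array([np.median(P[abs(P[:,1]-b)<1.0,0]) for b in y]);w=np.array([np.sqrt((abs(P[:,1]-b)<1.0).sum()) for b in y])
    s=UnivariateSpline(y,x,w=np.minimum(w,3)/.25,k=4,s=len(y))
    yy=np.linspace(-30,-245,4000);C=np.c_[s(yy),yy]
    S=np.r_[0,np.cumsum(np.linalg.norm(np.diff(C,axis=0),axis=1))]
    i=np.argmin(abs((C-(cl+ul*30.2))@ul));return C,S-S[i]   # S=0 at tip, grows towards the plate
C,S=curve()
def pose(s0):
    i=np.searchsorted(S,s0);Q=C[abs(S-s0)<13];t=C[i]
    h0=np.arctan2(*(Q[0]-Q[-1])[::-1]);best=None
    for h in h0+np.radians(np.arange(-4,4.1,.2)):
        d=np.array([np.cos(h),np.sin(h)]);n=np.array([-d[1],d[0]]);r=(Q-t)
        k=abs(r@d)<=12;l=(r@n)[k];w=np.ptp(l)
        if best is None or w<best[0]: best=(w,h,t+n*(l.max()+l.min())/2)
    return best  # range, heading (rad), centre
OFF=-1.2
def steps(tcp,yaw,ss):
    x=np.array([np.cos(yaw),np.sin(yaw)]);y=np.array([x[1],-x[0]])
    for s in ss:
        w,h,c=pose(s);T=c-OFF*np.array([np.cos(h),np.sin(h)]);D=T-tcp[:2]
        print(f's {s:.0f} dx {D@x/1000:.4f} dy {D@y/1000:.4f} twist {-np.degrees(h-yaw):.2f} | range {w:.2f} head {np.degrees(h):.1f} c {c.round(1)}')
def where(tcp,yaw):
    c=tcp[:2]+OFF*np.array([np.cos(yaw),np.sin(yaw)]);i=np.argmin(np.linalg.norm(C-c,axis=1));w,h,m=pose(S[i]);n=np.array([-np.sin(h),np.cos(h)])
    print('s %.1f lat err %.2f (along +n) yaw err %.2f deg; z %.2f'%(S[i],(c-m)@n,np.degrees(yaw-h),tcp[2]));return S[i]
def now(*ds):
    from h import env,T
    s=env.get_state();M=T(s);yaw=np.arctan2(M[1,0],M[0,0]);M3=s['ft_force'];x=M[:2,0];y=M[:2,1]
    print('t',round(s['time'],2),'F world',M3.round(1),'tool xy',(M3[:2]@x).round(1),(M3[:2]@y).round(1),'tq',s['ft_torque'].round(2))
    s0=where(s['tcp_pos'],yaw);steps(s['tcp_pos'],yaw,[s0+d for d in ds])
E
python3 - <<'E'
from plan import *
for s in range(10,215,6):
    w,h,c=pose(s);print(s,round(w,2),np.degrees(h).round(1),c.round(1))
now(6,12,18,24,30,36,42,48,54,60)
E
```

```text
10 1.56 38.6 [508.9 -53.7]
16 1.56 37.7 [504.6 -57.1]
22 1.97 32.6 [500.6 -59.8]
28 2.75 30.5 [497.4 -62.5]
34 3.13 40.5 [494.8 -64. ]
40 2.96 35.8 [493.  -65.3]
46 3.15 41.2 [493.  -65.6]
52 2.49 31.4 [489. -68.]
58 1.89 31.8 [486.5 -70. ]
64 1.65 36.4 [482.7 -73. ]
70 1.59 35.5 [478.  -76.4]
76 1.49 34.4 [474.7 -78.8]
82 2.08 36.6 [471.3 -81.5]
88 2.08 36.5 [466.6 -85. ]
94 2.07 32.7 [464.1 -86.9]
100 2.08 34.3 [459.6 -90. ]
106 1.93 34.5 [456.3 -92.3]
112 1.97 37.9 [454.2 -94. ]
118 2.33 42.7 [450.6 -97.5]
124 1.77 49.8 [ 446.7 -101.4]
130 2.02 54.0 [ 444.2 -105. ]
136 1.42 60.9 [ 441.2 -110. ]
142 1.66 65.9 [ 438.7 -115.3]
148 1.62 72.7 [ 436.4 -120.8]
154 1.45 78.7 [ 435.1 -126.3]
160 1.38 83.9 [ 434.2 -132.2]
166 1.35 90.8 [ 434.1 -138.1]
172 1.42 96.4 [ 434.3 -144.1]
178 1.07 100.6 [ 435.1 -149.7]
184 0.51 103.9 [ 436.4 -155.5]
190 0.42 104.7 [ 437.8 -161.3]
196 0.51 104.5 [ 439.3 -167. ]
202 1.18 107.6 [ 440.8 -172.5]
208 2.27 112.5 [ 442.9 -178. ]
214 4.04 102.2 [ 445.  -183.4]
t 8.53 F world [ 1.1 -0.1 -1.5] tool xy 0.9 0.7 tq [ 0.08 -0.02  0.  ]
s 3.9 lat err 0.33 (along +n) yaw err -1.74 deg; z 65.09
s 10 dx -0.0043 dy 0.0004 twist -2.29 | range 1.56 head 38.5 c [508.9 -53.7]
s 16 dx -0.0096 dy 0.0006 twist -1.62 | range 1.56 head 37.8 c [504.7 -57. ]
s 22 dx -0.0147 dy 0.0005 twist 3.55 | range 1.97 head 32.6 c [500.5 -59.8]
s 28 dx -0.0188 dy 0.0009 twist 5.65 | range 2.74 head 30.5 c [497.4 -62.5]
s 34 dx -0.0218 dy 0.0004 twist -4.12 | range 3.12 head 40.3 c [494.8 -64. ]
s 40 dx -0.0240 dy 0.0005 twist 0.37 | range 2.96 head 35.8 c [493.  -65.3]
s 46 dx -0.0241 dy 0.0006 twist -5.22 | range 3.17 head 41.4 c [493.1 -65.6]
s 52 dx -0.0288 dy 0.0004 twist 5.03 | range 2.48 head 31.1 c [489. -68.]
s 58 dx -0.0321 dy 0.0004 twist 4.40 | range 1.89 head 31.8 c [486.4 -70. ]
s 64 dx -0.0367 dy 0.0005 twist -0.26 | range 1.65 head 36.4 c [482.8 -72.9]
```

```bash
python3 - <<'E'
import re
t=open('plan.py').read()
i=t.index('def curve()');j=t.index('def pose(')
new='''from scipy.optimize import least_squares
from scipy.spatial import cKDTree
ds=.25
def build(p):
    # p: tip lateral offset, heading, bend start, bend length, kappas(7), neck s0, neck heading
    cl,ul=line(leg);n=np.array([-ul[1],ul[0]]);h=p[1];s=np.arange(-20,235,ds)
    k=np.interp((s-p[2])/p[3],np.linspace(0,1,9),np.r_[0,p[4:11],0],left=0,right=0)
    th=h+np.cumsum(k)*ds
    kk=np.clip((s-p[11])/3,0,1);th=th+kk*(p[12]-th)
    d=-np.c_[np.cos(th),np.sin(th)]
    i0=np.argmin(abs(s));C=np.cumsum(d*ds,axis=0);return C-C[i0]+cl+ul*30.2+n*p[0],s
def curve():
    import os
    D=A[(A[:,1]>-222)&(A[:,1]<-88)&~((A[:,1]>-192)&(A[:,1]<-184))];D=np.vstack([D,leg])
    if os.path.exists('fit.npy'): return build(np.load('fit.npy'))
    def res(p):
        C,s=build(p);t=cKDTree(C);i=t.query(D)[1];i=np.clip(i,1,len(C)-2);tg=C[i+1]-C[i-1];tg/=np.linalg.norm(tg,axis=1)[:,None];r=D-C[i]
        return np.r_[(r[:,0]*-tg[:,1]+r[:,1]*tg[:,0]),np.diff(p[4:11])*60]
    p0=np.r_[0,np.radians(36.2),82,80,np.ones(7)*1.19/75,210,np.radians(97.05)]
    f=least_squares(res,p0,loss='soft_l1',f_scale=.3,x_scale=np.r_[1,.01,5,5,np.ones(7)*.003,3,.01],diff_step=1e-3,max_nfev=150)
    print('fit',f.x.round(4),np.abs(res(f.x)).mean(),np.percentile(abs(res(f.x)),[90,99]));np.save('fit.npy',f.x);return build(f.x)
C,S=curve()
'''
open('plan.py','w').write(t[:i]+new+t[j:].replace("np.arange(-4,4.1,.2)","np.arange(-2,2.1,.2)"))
E
python3 - <<'E'
from plan import *
for s in range(60,235,8):
    w,h,c=pose(s);print(s,round(w,2),np.degrees(h).round(1),c.round(1))
now(6,12,18,24,30,36,42,48,54,60)
E
```

```text
fit [-6.400000e-03  6.314000e-01  7.074730e+01  7.417040e+01  2.210000e-02
  1.750000e-02  1.750000e-02  1.900000e-02  1.840000e-02  1.610000e-02
  1.890000e-02  1.745841e+02  1.693900e+00] 0.05781279788599882 [0.12349698 0.17758016]
60 0.0 36.2 [467.  -84.4]
68 0.24 36.9 [460.5 -89.2]
76 0.92 40.6 [454.3 -94.3]
84 1.35 47.1 [448.7 -99.8]
92 1.29 55.3 [ 443.7 -106. ]
100 1.29 63.7 [ 439.7 -112.8]
108 1.33 72.0 [ 436.7 -120.1]
116 1.3 80.3 [ 434.9 -127.7]
124 1.23 88.5 [ 434.1 -135.6]
132 1.19 96.0 [ 434.4 -143.5]
140 0.73 101.5 [ 435.5 -151.4]
148 0.17 104.4 [ 437.3 -159.2]
156 0.0 104.9 [ 439.3 -166.9]
164 0.05 104.8 [ 441.3 -174.7]
172 0.7 102.4 [ 443.2 -182.4]
180 0.7 99.5 [ 444.7 -190.3]
188 0.05 97.1 [ 445.9 -198.2]
196 0.0 97.1 [ 446.9 -206.1]
204 0.0 97.1 [ 447.9 -214. ]
212 0.0 97.1 [ 448.9 -222. ]
220 0.0 97.1 [ 449.8 -229.9]
228 0.0 97.1 [ 450.8 -237.9]
t 8.53 F world [ 1.1 -0.1 -1.5] tool xy 0.9 0.7 tq [ 0.08 -0.02  0.  ]
s 3.8 lat err 0.50 (along +n) yaw err 0.01 deg; z 65.09
s 10 dx -0.0061 dy 0.0005 twist 0.01 | range 0.00 head 36.2 c [507.5 -54.8]
s 16 dx -0.0121 dy 0.0005 twist 0.01 | range 0.00 head 36.2 c [502.7 -58.3]
s 22 dx -0.0181 dy 0.0005 twist 0.01 | range 0.00 head 36.2 c [497.8 -61.9]
s 28 dx -0.0241 dy 0.0005 twist 0.01 | range 0.00 head 36.2 c [493.  -65.4]
s 34 dx -0.0301 dy 0.0005 twist 0.01 | range 0.00 head 36.2 c [488.2 -69. ]
s 40 dx -0.0361 dy 0.0005 twist 0.01 | range 0.00 head 36.2 c [483.3 -72.5]
s 46 dx -0.0421 dy 0.0005 twist 0.01 | range 0.00 head 36.2 c [478.5 -76. ]
s 52 dx -0.0481 dy 0.0005 twist 0.01 | range 0.00 head 36.2 c [473.6 -79.6]
s 58 dx -0.0541 dy 0.0005 twist 0.01 | range 0.00 head 36.2 c [468.8 -83.1]
s 64 dx -0.0601 dy 0.0005 twist 0.01 | range 0.06 head 36.2 c [464.  -86.7]
```

```bash
python3 -m handwheel '[{"grip":-0.6,"dx":-0.005,"dy":0.0002,"dz":0,"twist":0},{"grip":-0.6,"dx":-0.01,"dy":0.0004,"dz":0,"twist":0},{"grip":-0.6,"dx":-0.015,"dy":0.0004,"dz":0,"twist":0},{"grip":-0.6,"dx":-0.02,"dy":0.0004,"dz":0,"twist":0},{"grip":-0.6,"dx":-0.025,"dy":0.0004,"dz":0,"twist":0},{"grip":-0.6,"dx":-0.03,"dy":0.0004,"dz":0,"twist":0},{"grip":-0.6,"dx":-0.03,"dy":0.0004,"dz":0,"twist":0},{"grip":-0.6,"dx":-0.03,"dy":0.0004,"dz":0,"twist":0}]' | tr '\n' ' '
python3 -m handwheel '[{"grip":-0.6,"dx":-0.005,"dy":0,"dz":0,"twist":0},{"grip":-0.6,"dx":-0.01,"dy":0,"dz":0,"twist":0},{"grip":-0.6,"dx":-0.015,"dy":0,"dz":0,"twist":0},{"grip":-0.6,"dx":-0.02,"dy":0,"dz":0,"twist":0},{"grip":-0.6,"dx":-0.026,"dy":0,"dz":0,"twist":0},{"grip":-0.6,"dx":-0.026,"dy":0,"dz":0,"twist":0},{"grip":-0.6,"dx":-0.026,"dy":0,"dz":0,"twist":0},{"grip":-0.6,"dx":-0.026,"dy":0,"dz":0,"twist":0}]' | tr '\n' ' '
python3 -c "
from plan import *
now(4,8,12,16,20,24)"
```

```text
time: 9.2 tcp_pos: [489.1, -68.2, 65.2] tool_rot: [2.986, 0.975, 0.0] ft_force: [0.6, 0.3, -1.4] opening: 29.3 grip_force: 59.8 time: 9.87 tcp_pos: [468.5, -83.2, 65.2] tool_rot: [2.986, 0.976, 0.001] ft_force: [-0.3, 0.5, -0.4] opening: 29.5 grip_force: 59.8 t 9.87 F world [-0.3  0.5 -0.4] tool xy 0.0 -0.6 tq [ 0.03 -0.01 -0.03]
s 59.2 lat err 0.05 (along +n) yaw err 0.02 deg; z 65.21
s 63 dx -0.0040 dy 0.0001 twist -0.12 | range 0.05 head 36.3 c [464.3 -86.4]
s 67 dx -0.0080 dy 0.0001 twist -0.54 | range 0.20 head 36.7 c [461.1 -88.8]
s 71 dx -0.0120 dy 0.0002 twist -1.88 | range 0.49 head 38.1 c [458.  -91.2]
s 75 dx -0.0160 dy 0.0004 twist -3.94 | range 0.85 head 40.1 c [454.9 -93.8]
s 79 dx -0.0200 dy 0.0007 twist -6.66 | range 1.16 head 42.9 c [452.  -96.4]
s 83 dx -0.0239 dy 0.0013 twist -10.21 | range 1.34 head 46.4 c [449.2 -99.3]
```

```bash
python3 -m handwheel '[{"grip":-0.6,"dx":-0.004,"dy":0.0001,"dz":0,"twist":-0.1},{"grip":-0.6,"dx":-0.008,"dy":0.0001,"dz":0,"twist":-0.6},{"grip":-0.6,"dx":-0.010,"dy":0.0001,"dz":0,"twist":-1.2},{"grip":-0.6,"dx":-0.012,"dy":0.0002,"dz":0,"twist":-1.9},{"grip":-0.6,"dx":-0.014,"dy":0.0003,"dz":0,"twist":-2.9},{"grip":-0.6,"dx":-0.016,"dy":0.0004,"dz":0,"twist":-4},{"grip":-0.6,"dx":-0.016,"dy":0.0004,"dz":0,"twist":-4},{"grip":-0.6,"dx":-0.016,"dy":0.0004,"dz":0,"twist":-4},{"grip":-0.6,"dx":-0.016,"dy":0.0004,"dz":0,"twist":-4}]' | tr '\n' ' '
python3 -c "
from plan import *
now(2,4,6,8,10,12,14,16,18,20)"
```

```text
time: 10.62 tcp_pos: [455.8, -93.0, 65.1] tool_rot: [2.95, 1.08, 0.0] ft_force: [-0.5, -0.8, -1.4] opening: 29.5 grip_force: 59.7 t 10.62 F world [-0.5 -0.8 -1.4] tool xy -1.0 0.3 tq [-0.01  0.02  0.04]
s 75.2 lat err -0.01 (along +n) yaw err 0.06 deg; z 65.15
s 77 dx -0.0019 dy 0.0000 twist -1.22 | range 1.02 head 41.4 c [453.4 -95.1]
s 79 dx -0.0039 dy 0.0001 twist -2.66 | range 1.16 head 42.9 c [452.  -96.4]
s 81 dx -0.0059 dy 0.0002 twist -4.26 | range 1.27 head 44.5 c [450.6 -97.8]
s 83 dx -0.0079 dy 0.0004 twist -6.21 | range 1.34 head 46.4 c [449.2 -99.3]
s 85 dx -0.0098 dy 0.0006 twist -8.12 | range 1.35 head 48.3 c [ 447.9 -100.7]
s 87 dx -0.0118 dy 0.0008 twist -10.13 | range 1.34 head 50.3 c [ 446.6 -102.2]
s 89 dx -0.0137 dy 0.0012 twist -12.23 | range 1.32 head 52.4 c [ 445.3 -103.8]
s 91 dx -0.0157 dy 0.0016 twist -14.35 | range 1.30 head 54.6 c [ 444.2 -105.3]
s 93 dx -0.0176 dy 0.0021 twist -16.47 | range 1.28 head 56.7 c [ 443. -107.]
s 95 dx -0.0195 dy 0.0026 twist -18.56 | range 1.27 head 58.8 c [ 442.  -108.6]
```

Tracking is excellent; continue in similar steps.

```bash
python3 -m handwheel '[{"grip":-0.6,"dx":-0.0019,"dy":0,"dz":0,"twist":-1.2},{"grip":-0.6,"dx":-0.0039,"dy":0.0001,"dz":0,"twist":-2.7},{"grip":-0.6,"dx":-0.0059,"dy":0.0002,"dz":0,"twist":-4.3},{"grip":-0.6,"dx":-0.0079,"dy":0.0004,"dz":0,"twist":-6.2},{"grip":-0.6,"dx":-0.0098,"dy":0.0006,"dz":0,"twist":-8.1},{"grip":-0.6,"dx":-0.0118,"dy":0.0008,"dz":0,"twist":-10.1},{"grip":-0.6,"dx":-0.0137,"dy":0.0012,"dz":0,"twist":-12.2},{"grip":-0.6,"dx":-0.0157,"dy":0.0016,"dz":0,"twist":-14.3},{"grip":-0.6,"dx":-0.0157,"dy":0.0016,"dz":0,"twist":-14.3},{"grip":-0.6,"dx":-0.0157,"dy":0.0016,"dz":0,"twist":-14.3},{"grip":-0.6,"dx":-0.0157,"dy":0.0016,"dz":0,"twist":-14.3},{"grip":-0.6,"dx":-0.0157,"dy":0.0016,"dz":0,"twist":-14.3}]' | tr '\n' ' '
python3 -c "
from plan import *
now(2,4,6,8,10,12,14,16,18,20)"
```

```text
time: 11.62 tcp_pos: [444.8, -104.3, 65.1] tool_rot: [-2.793, -1.438, -0.0] ft_force: [0.7, -0.0, -1.4] opening: 29.7 grip_force: 59.7 t 11.62 F world [ 0.7 -0.  -1.4] tool xy 0.4 0.6 tq [0.05 0.01 0.  ]
s 91.2 lat err 0.10 (along +n) yaw err -0.05 deg; z 65.09
s 93 dx -0.0020 dy 0.0001 twist -2.17 | range 1.28 head 56.7 c [ 443. -107.]
s 95 dx -0.0040 dy 0.0002 twist -4.27 | range 1.27 head 58.8 c [ 442.  -108.6]
s 97 dx -0.0060 dy 0.0003 twist -6.34 | range 1.28 head 60.8 c [ 441.  -110.4]
s 99 dx -0.0080 dy 0.0005 twist -8.41 | range 1.29 head 62.9 c [ 440.1 -112.1]
s 101 dx -0.0099 dy 0.0008 twist -10.48 | range 1.30 head 65.0 c [ 439.2 -113.9]
s 103 dx -0.0119 dy 0.0011 twist -12.56 | range 1.31 head 67.1 c [ 438.4 -115.7]
s 105 dx -0.0138 dy 0.0016 twist -14.65 | range 1.32 head 69.1 c [ 437.7 -117.5]
s 107 dx -0.0157 dy 0.0021 twist -16.74 | range 1.33 head 71.2 c [ 437.  -119.4]
s 109 dx -0.0176 dy 0.0026 twist -18.83 | range 1.33 head 73.3 c [ 436.4 -121.3]
s 111 dx -0.0195 dy 0.0032 twist -20.91 | range 1.33 head 75.4 c [ 435.8 -123.2]
```

```bash
python3 -m handwheel '[{"grip":-0.6,"dx":-0.002,"dy":0.0001,"dz":0,"twist":-2.2},{"grip":-0.6,"dx":-0.004,"dy":0.0002,"dz":0,"twist":-4.3},{"grip":-0.6,"dx":-0.006,"dy":0.0003,"dz":0,"twist":-6.3},{"grip":-0.6,"dx":-0.008,"dy":0.0005,"dz":0,"twist":-8.4},{"grip":-0.6,"dx":-0.0099,"dy":0.0008,"dz":0,"twist":-10.5},{"grip":-0.6,"dx":-0.0119,"dy":0.0011,"dz":0,"twist":-12.6},{"grip":-0.6,"dx":-0.0138,"dy":0.0016,"dz":0,"twist":-14.7},{"grip":-0.6,"dx":-0.0157,"dy":0.0021,"dz":0,"twist":-16.7},{"grip":-0.6,"dx":-0.0176,"dy":0.0026,"dz":0,"twist":-18.8},{"grip":-0.6,"dx":-0.0176,"dy":0.0026,"dz":0,"twist":-18.8},{"grip":-0.6,"dx":-0.0176,"dy":0.0026,"dz":0,"twist":-18.8},{"grip":-0.6,"dx":-0.0176,"dy":0.0026,"dz":0,"twist":-18.8}]' | tr '\n' ' '
python3 -c "
from plan import *
now(2,4,6,8,10,12,14,16,18,20)"
```

```text
time: 12.62 tcp_pos: [436.7, -120.1, 65.1] tool_rot: [2.521, 1.875, 0.0] ft_force: [0.5, 0.8, -1.0] opening: 29.3 grip_force: 59.7 t 12.62 F world [ 0.5  0.8 -1. ] tool xy 0.9 0.2 tq [-0.04  0.01  0.  ]
s 109.2 lat err 0.00 (along +n) yaw err -0.06 deg; z 65.12
s 111 dx -0.0020 dy -0.0000 twist -2.15 | range 1.33 head 75.4 c [ 435.8 -123.2]
s 113 dx -0.0040 dy 0.0001 twist -4.23 | range 1.32 head 77.5 c [ 435.4 -125.1]
s 115 dx -0.0059 dy 0.0002 twist -6.29 | range 1.31 head 79.6 c [ 435. -127.]
s 117 dx -0.0079 dy 0.0004 twist -8.34 | range 1.29 head 81.6 c [ 434.7 -129. ]
s 119 dx -0.0099 dy 0.0007 twist -10.38 | range 1.27 head 83.6 c [ 434.4 -130.9]
s 121 dx -0.0118 dy 0.0010 twist -12.41 | range 1.25 head 85.7 c [ 434.2 -132.9]
s 123 dx -0.0137 dy 0.0015 twist -14.44 | range 1.24 head 87.7 c [ 434.1 -134.9]
s 125 dx -0.0157 dy 0.0019 twist -16.45 | range 1.23 head 89.7 c [ 434.1 -136.8]
s 127 dx -0.0176 dy 0.0025 twist -18.42 | range 1.23 head 91.7 c [ 434.1 -138.8]
s 129 dx -0.0194 dy 0.0031 twist -20.31 | range 1.22 head 93.6 c [ 434.2 -140.8]
```

```bash
python3 -m handwheel '[{"grip":-0.6,"dx":-0.002,"dy":0,"dz":0,"twist":-2.1},{"grip":-0.6,"dx":-0.004,"dy":0.0001,"dz":0,"twist":-4.2},{"grip":-0.6,"dx":-0.0059,"dy":0.0002,"dz":0,"twist":-6.3},{"grip":-0.6,"dx":-0.0079,"dy":0.0004,"dz":0,"twist":-8.3},{"grip":-0.6,"dx":-0.0099,"dy":0.0007,"dz":0,"twist":-10.4},{"grip":-0.6,"dx":-0.0118,"dy":0.001,"dz":0,"twist":-12.4},{"grip":-0.6,"dx":-0.0137,"dy":0.0015,"dz":0,"twist":-14.4},{"grip":-0.6,"dx":-0.0157,"dy":0.0019,"dz":0,"twist":-16.4},{"grip":-0.6,"dx":-0.0176,"dy":0.0025,"dz":0,"twist":-18.4},{"grip":-0.6,"dx":-0.0176,"dy":0.0025,"dz":0,"twist":-18.4},{"grip":-0.6,"dx":-0.0176,"dy":0.0025,"dz":0,"twist":-18.4},{"grip":-0.6,"dx":-0.0176,"dy":0.0025,"dz":0,"twist":-18.4}]' | tr '\n' ' '
python3 -c "
from plan import *
now(2,4,6,8,10,12,14,16,18,20,24,28)"
```

```text
time: 13.62 tcp_pos: [434.0, -137.6, 65.1] tool_rot: [-2.189, -2.253, -0.0] ft_force: [0.2, 0.2, -1.1] opening: 29.1 grip_force: 59.7 t 13.62 F world [ 0.2  0.2 -1.1] tool xy 0.2 0.2 tq [ 0.05 -0.01  0.06]
s 127.2 lat err 0.07 (along +n) yaw err -0.02 deg; z 65.09
s 129 dx -0.0020 dy 0.0001 twist -1.91 | range 1.22 head 93.6 c [ 434.2 -140.8]
s 131 dx -0.0040 dy 0.0001 twist -3.68 | range 1.20 head 95.3 c [ 434.3 -142.8]
s 133 dx -0.0060 dy 0.0002 twist -5.51 | range 1.15 head 97.2 c [ 434.5 -144.7]
s 135 dx -0.0079 dy 0.0004 twist -6.97 | range 1.06 head 98.6 c [ 434.8 -146.7]
s 137 dx -0.0099 dy 0.0006 twist -8.29 | range 0.93 head 100.0 c [ 435.1 -148.7]
s 139 dx -0.0119 dy 0.0008 twist -9.45 | range 0.79 head 101.1 c [ 435.4 -150.6]
s 141 dx -0.0139 dy 0.0011 twist -10.47 | range 0.63 head 102.1 c [ 435.8 -152.6]
s 143 dx -0.0158 dy 0.0015 twist -11.34 | range 0.48 head 103.0 c [ 436.2 -154.6]
s 145 dx -0.0178 dy 0.0018 twist -12.06 | range 0.33 head 103.7 c [ 436.6 -156.5]
s 147 dx -0.0198 dy 0.0023 twist -12.61 | range 0.21 head 104.3 c [ 437.1 -158.4]
s 151 dx -0.0237 dy 0.0031 twist -13.03 | range 0.06 head 104.7 c [ 438.1 -162.3]
s 155 dx -0.0276 dy 0.0040 twist -13.20 | range 0.00 head 104.9 c [ 439.1 -166.2]
```

```bash
python3 -m handwheel '[{"grip":-0.6,"dx":-0.002,"dy":0,"dz":0,"twist":-1.9},{"grip":-0.6,"dx":-0.004,"dy":0.0001,"dz":0,"twist":-3.7},{"grip":-0.6,"dx":-0.006,"dy":0.0002,"dz":0,"twist":-5.5},{"grip":-0.6,"dx":-0.0079,"dy":0.0004,"dz":0,"twist":-7},{"grip":-0.6,"dx":-0.0099,"dy":0.0006,"dz":0,"twist":-8.3},{"grip":-0.6,"dx":-0.0119,"dy":0.0008,"dz":0,"twist":-9.5},{"grip":-0.6,"dx":-0.0158,"dy":0.0015,"dz":0,"twist":-11.3},{"grip":-0.6,"dx":-0.0198,"dy":0.0023,"dz":0,"twist":-12.6},{"grip":-0.6,"dx":-0.0237,"dy":0.0031,"dz":0,"twist":-13},{"grip":-0.6,"dx":-0.0237,"dy":0.0031,"dz":0,"twist":-13},{"grip":-0.6,"dx":-0.0237,"dy":0.0031,"dz":0,"twist":-13},{"grip":-0.6,"dx":-0.0237,"dy":0.0031,"dz":0,"twist":-13}]' | tr '\n' ' '
python3 -c "
from plan import *
now(4,8,12,14,16,18,20,22,24,26,28,30,32)"
```

```text
time: 14.62 tcp_pos: [437.7, -161.1, 65.0] tool_rot: [-1.919, -2.487, -0.0] ft_force: [-0.6, 0.3, -0.9] opening: 29.1 grip_force: 59.7 t 14.62 F world [-0.6  0.3 -0.9] tool xy 0.4 -0.5 tq [-0.02 -0.05 -0.02]
s 151.2 lat err 0.11 (along +n) yaw err -0.00 deg; z 65.05
s 155 dx -0.0041 dy 0.0001 twist -0.17 | range 0.00 head 104.9 c [ 439.1 -166.2]
s 159 dx -0.0081 dy 0.0001 twist -0.18 | range 0.00 head 104.9 c [ 440.1 -170.1]
s 163 dx -0.0121 dy 0.0001 twist -0.26 | range 0.05 head 105.0 c [ 441.2 -173.9]
s 165 dx -0.0141 dy 0.0001 twist 0.24 | range 0.16 head 104.4 c [ 441.7 -175.9]
s 167 dx -0.0161 dy 0.0001 twist 0.86 | range 0.37 head 103.8 c [ 442.1 -177.8]
s 169 dx -0.0181 dy 0.0001 twist 1.47 | range 0.53 head 103.2 c [ 442.6 -179.7]
s 171 dx -0.0201 dy 0.0000 twist 2.08 | range 0.66 head 102.6 c [ 443.  -181.7]
s 173 dx -0.0220 dy -0.0000 twist 2.90 | range 0.74 head 101.8 c [ 443.5 -183.6]
s 175 dx -0.0240 dy -0.0001 twist 3.51 | range 0.77 head 101.2 c [ 443.9 -185.6]
s 177 dx -0.0260 dy -0.0003 twist 4.12 | range 0.76 head 100.6 c [ 444.2 -187.6]
s 179 dx -0.0280 dy -0.0004 twist 4.74 | range 0.73 head 100.0 c [ 444.6 -189.5]
s 181 dx -0.0300 dy -0.0006 twist 5.55 | range 0.63 head 99.1 c [ 444.9 -191.5]
s 183 dx -0.0320 dy -0.0007 twist 6.17 | range 0.49 head 98.5 c [ 445.2 -193.5]
```

```bash
cat >> plan.py <<'E'
SEAT=214.
def hw(s): return np.interp(s,[SEAT-43,SEAT-32],[5.5,6.25])
def pose(s0):
    k0=abs(S-s0)<13;Q=C[k0];H=hw(S[k0]);t=C[np.searchsorted(S,s0)]
    h0=np.arctan2(*(Q[0]-Q[-1])[::-1]);best=None
    for h in h0+np.radians(np.arange(-5,5.1,.2)):
        d=np.array([np.cos(h),np.sin(h)]);n=np.array([-d[1],d[0]]);r=Q-t
        k=abs(r@d)<=12;l=(r@n)[k];hi=(l+H[k]).max();lo=(l-H[k]).min();cl=7-(hi-lo)/2-abs(h-h0)*.02
        if best is None or cl>best[0]: best=(cl,h,t+n*(hi+lo)/2)
    return best
E
python3 -c "
from plan import *
now(4,8,12,14,16,18,20,22,24,26,28,30,32,36)"
```

```text
t 14.62 F world [-0.6  0.3 -0.9] tool xy 0.4 -0.5 tq [-0.02 -0.05 -0.02]
s 151.2 lat err 0.11 (along +n) yaw err -0.00 deg; z 65.05
s 155 dx -0.0041 dy 0.0001 twist -0.17 | range 1.50 head 104.9 c [ 439.1 -166.2]
s 159 dx -0.0081 dy 0.0001 twist -0.18 | range 1.48 head 104.9 c [ 440.1 -170.1]
s 163 dx -0.0121 dy 0.0002 twist -0.06 | range 1.21 head 104.8 c [ 441.2 -173.9]
s 165 dx -0.0141 dy 0.0003 twist 1.24 | range 1.07 head 103.4 c [ 441.8 -175.8]
s 167 dx -0.0161 dy 0.0003 twist 2.06 | range 0.91 head 102.6 c [ 442.2 -177.8]
s 169 dx -0.0181 dy 0.0002 twist 3.07 | range 0.78 head 101.6 c [ 442.7 -179.7]
s 171 dx -0.0201 dy 0.0001 twist 3.88 | range 0.71 head 100.8 c [ 443.1 -181.7]
s 173 dx -0.0220 dy 0.0001 twist 4.50 | range 0.66 head 100.2 c [ 443.5 -183.6]
s 175 dx -0.0240 dy 0.0000 twist 5.31 | range 0.64 head 99.4 c [ 444.  -185.6]
s 177 dx -0.0260 dy -0.0001 twist 5.92 | range 0.64 head 98.8 c [ 444.3 -187.5]
s 179 dx -0.0280 dy -0.0003 twist 6.54 | range 0.66 head 98.2 c [ 444.7 -189.5]
s 181 dx -0.0300 dy -0.0004 twist 7.15 | range 0.70 head 97.5 c [ 445.  -191.5]
s 183 dx -0.0320 dy -0.0006 twist 7.57 | range 0.74 head 97.1 c [ 445.3 -193.4]
s 187 dx -0.0360 dy -0.0012 twist 7.59 | range 0.74 head 97.1 c [ 445.8 -197.4]
```

```bash
python3 -m handwheel '[{"grip":-0.6,"dx":-0.0041,"dy":0.0001,"dz":-0.0003,"twist":-0.1},{"grip":-0.6,"dx":-0.0081,"dy":0.0001,"dz":-0.0003,"twist":-0.1},{"grip":-0.6,"dx":-0.0101,"dy":0.0001,"dz":-0.0003,"twist":-0.1},{"grip":-0.6,"dx":-0.0121,"dy":0.0002,"dz":-0.0003,"twist":0},{"grip":-0.6,"dx":-0.0141,"dy":0.0003,"dz":-0.0003,"twist":1.2},{"grip":-0.6,"dx":-0.0161,"dy":0.0003,"dz":-0.0003,"twist":2.1},{"grip":-0.6,"dx":-0.0161,"dy":0.0003,"dz":-0.0003,"twist":2.1},{"grip":-0.6,"dx":-0.0161,"dy":0.0003,"dz":-0.0003,"twist":2.1},{"grip":-0.6,"dx":-0.0161,"dy":0.0003,"dz":-0.0003,"twist":2.1},{"grip":-0.6,"dx":-0.0161,"dy":0.0003,"dz":-0.0003,"twist":2.1}]' | tr '\n' ' '
python3 -c "
from plan import *
now(2,4,6,8,10,12,14,16,20)"
```

```text
time: 15.45 tcp_pos: [442.1, -176.7, 65.4] tool_rot: [-1.964, -2.452, -0.0] ft_force: [-0.2, 0.2, -1.6] opening: 29.6 grip_force: 59.7 t 15.45 F world [-0.2  0.2 -1.6] tool xy 0.2 -0.2 tq [-0.01 -0.04  0.06]
s 167.5 lat err -0.03 (along +n) yaw err 0.26 deg; z 65.36
s 170 dx -0.0021 dy -0.0000 twist 1.28 | range 0.77 head 101.3 c [ 442.8 -180. ]
s 172 dx -0.0041 dy -0.0000 twist 1.89 | range 0.70 head 100.7 c [ 443.2 -181.9]
s 174 dx -0.0061 dy -0.0000 twist 2.50 | range 0.66 head 100.1 c [ 443.6 -183.9]
s 176 dx -0.0081 dy -0.0000 twist 3.32 | range 0.64 head 99.3 c [ 444.  -185.8]
s 178 dx -0.0101 dy -0.0001 twist 3.93 | range 0.64 head 98.7 c [ 444.4 -187.8]
s 180 dx -0.0121 dy -0.0001 twist 4.55 | range 0.66 head 98.1 c [ 444.7 -189.7]
s 182 dx -0.0141 dy -0.0002 twist 5.16 | range 0.71 head 97.5 c [ 445.1 -191.7]
s 184 dx -0.0161 dy -0.0004 twist 5.57 | range 0.75 head 97.0 c [ 445.4 -193.7]
s 188 dx -0.0201 dy -0.0008 twist 5.60 | range 0.75 head 97.0 c [ 445.8 -197.7]
```

```bash
python3 -m handwheel '[{"grip":-0.6,"dx":-0.001,"dy":0,"dz":0,"twist":0.6},{"grip":-0.6,"dx":-0.002,"dy":0,"dz":0,"twist":1.2},{"grip":-0.6,"dx":-0.003,"dy":0,"dz":0,"twist":1.6},{"grip":-0.6,"dx":-0.004,"dy":0,"dz":0,"twist":1.9},{"grip":-0.6,"dx":-0.005,"dy":0,"dz":0,"twist":2.2},{"grip":-0.6,"dx":-0.005,"dy":0,"dz":0,"twist":2.2},{"grip":-0.6,"dx":-0.005,"dy":0,"dz":0,"twist":2.2}]' | tr '\n' ' '
python3 -m handwheel '[{"grip":-0.6,"dx":-0.001,"dy":0,"dz":0,"twist":0.3},{"grip":-0.6,"dx":-0.002,"dy":0,"dz":0,"twist":0.7},{"grip":-0.6,"dx":-0.003,"dy":0,"dz":0,"twist":1.1},{"grip":-0.6,"dx":-0.004,"dy":0,"dz":0,"twist":1.4},{"grip":-0.6,"dx":-0.004,"dy":0,"dz":0,"twist":1.4},{"grip":-0.6,"dx":-0.004,"dy":0,"dz":0,"twist":1.4}]' | tr '\n' ' '
python3 -c "
from plan import *
now(2,4,6,8,10,12,14,16,20)"
```

```text
time: 16.03 tcp_pos: [443.2, -181.9, 65.4] tool_rot: [2.011, 2.413, 0.0] ft_force: [0.3, 0.6, -1.2] opening: 29.2 grip_force: 59.7 time: 16.53 tcp_pos: [443.9, -185.9, 65.4] tool_rot: [2.04, 2.389, -0.0] ft_force: [-0.2, -0.5, -1.0] opening: 29.6 grip_force: 59.7 t 16.53 F world [-0.2 -0.5 -1. ] tool xy -0.5 -0.3 tq [-0.02  0.02  0.06]
s 176.8 lat err 0.14 (along +n) yaw err 0.07 deg; z 65.41
s 179 dx -0.0020 dy 0.0002 twist 0.69 | range 0.65 head 98.3 c [ 444.6 -189. ]
s 181 dx -0.0040 dy 0.0002 twist 1.30 | range 0.69 head 97.7 c [ 444.9 -191. ]
s 183 dx -0.0060 dy 0.0003 twist 1.91 | range 0.75 head 97.1 c [ 445.3 -193. ]
s 185 dx -0.0080 dy 0.0002 twist 1.93 | range 0.75 head 97.1 c [ 445.5 -194.9]
s 187 dx -0.0100 dy 0.0001 twist 1.94 | range 0.75 head 97.1 c [ 445.8 -196.9]
s 189 dx -0.0120 dy 0.0001 twist 2.03 | range 0.73 head 97.0 c [ 446.  -198.9]
s 191 dx -0.0140 dy -0.0000 twist 1.94 | range 0.75 head 97.1 c [ 446.2 -200.9]
s 193 dx -0.0160 dy -0.0001 twist 1.94 | range 0.75 head 97.1 c [ 446.5 -202.9]
s 197 dx -0.0200 dy -0.0002 twist 1.94 | range 0.75 head 97.1 c [ 447.  -206.8]
```

```bash
python3 -m handwheel '[{"grip":-0.6,"dx":-0.001,"dy":0.0001,"dz":0,"twist":0.4},{"grip":-0.6,"dx":-0.002,"dy":0.0002,"dz":0,"twist":0.7},{"grip":-0.6,"dx":-0.003,"dy":0.0002,"dz":0,"twist":1.0},{"grip":-0.6,"dx":-0.004,"dy":0.0002,"dz":0,"twist":1.3},{"grip":-0.6,"dx":-0.005,"dy":0.0002,"dz":0,"twist":1.6},{"grip":-0.6,"dx":-0.006,"dy":0.0002,"dz":0,"twist":1.9},{"grip":-0.6,"dx":-0.006,"dy":0.0002,"dz":0,"twist":1.9}]' | tr '\n' ' '
python3 -m handwheel '[{"grip":-0.6,"dx":-0.001,"dy":0,"dz":0,"twist":0},{"grip":-0.6,"dx":-0.002,"dy":0,"dz":0,"twist":0},{"grip":-0.6,"dx":-0.003,"dy":-0.0001,"dz":0,"twist":0},{"grip":-0.6,"dx":-0.004,"dy":-0.0001,"dz":0,"twist":0},{"grip":-0.6,"dx":-0.005,"dy":-0.0001,"dz":0,"twist":0},{"grip":-0.6,"dx":-0.006,"dy":-0.0001,"dz":0,"twist":0},{"grip":-0.6,"dx":-0.006,"dy":-0.0001,"dz":0,"twist":0}]' | tr '\n' ' '
python3 -c "
from plan import *
now(2,4,6,8,10,12,14,16,20)"
```

```text
time: 17.12 tcp_pos: [445.2, -191.0, 65.6] tool_rot: [-2.079, -2.354, -0.001] ft_force: [-0.3, 2.5, 0.7] opening: 29.0 grip_force: 59.8 time: 17.7 tcp_pos: [446.0, -198.3, 65.5] tool_rot: [2.08, 2.353, -0.0] ft_force: [1.0, 2.5, 1.9] opening: 29.4 grip_force: 59.9 t 17.7 F world [1.  2.5 1.9] tool xy 2.3 1.3 tq [ 0.43 -0.05 -0.06]
s 189.5 lat err -0.03 (along +n) yaw err -0.01 deg; z 65.52
s 192 dx -0.0021 dy -0.0000 twist 0.02 | range 0.75 head 97.1 c [ 446.3 -201.6]
s 194 dx -0.0041 dy -0.0000 twist 0.02 | range 0.75 head 97.1 c [ 446.6 -203.6]
s 196 dx -0.0061 dy -0.0000 twist 0.02 | range 0.75 head 97.1 c [ 446.8 -205.6]
s 198 dx -0.0081 dy -0.0000 twist 0.02 | range 0.75 head 97.1 c [ 447.1 -207.6]
s 200 dx -0.0101 dy -0.0000 twist 0.02 | range 0.75 head 97.1 c [ 447.3 -209.6]
s 202 dx -0.0121 dy -0.0000 twist 0.02 | range 0.75 head 97.1 c [ 447.6 -211.6]
s 204 dx -0.0141 dy -0.0000 twist 0.02 | range 0.75 head 97.1 c [ 447.8 -213.5]
s 206 dx -0.0161 dy -0.0000 twist 0.02 | range 0.75 head 97.1 c [ 448.1 -215.5]
s 210 dx -0.0201 dy -0.0000 twist 0.02 | range 0.75 head 97.1 c [ 448.5 -219.5]
```

```bash
python3 -m handwheel '[{"grip":-0.6,"dx":-0.001,"dy":0,"dz":0,"twist":0},{"grip":-0.6,"dx":-0.002,"dy":0,"dz":0,"twist":0},{"grip":-0.6,"dx":-0.003,"dy":0,"dz":0,"twist":0},{"grip":-0.6,"dx":-0.004,"dy":0,"dz":0,"twist":0},{"grip":-0.6,"dx":-0.005,"dy":0,"dz":0,"twist":0},{"grip":-0.6,"dx":-0.006,"dy":0,"dz":0,"twist":0},{"grip":-0.6,"dx":-0.006,"dy":0,"dz":0,"twist":0}]' | tr '\n' ' '
python3 -m handwheel '[{"grip":-0.6,"dx":-0.001,"dy":0,"dz":0,"twist":0},{"grip":-0.6,"dx":-0.002,"dy":0,"dz":0,"twist":0},{"grip":-0.6,"dx":-0.003,"dy":0,"dz":0,"twist":0},{"grip":-0.6,"dx":-0.004,"dy":0,"dz":0,"twist":0},{"grip":-0.6,"dx":-0.005,"dy":0,"dz":0,"twist":0},{"grip":-0.6,"dx":-0.006,"dy":0,"dz":0,"twist":0},{"grip":-0.6,"dx":-0.006,"dy":0,"dz":0,"twist":0}]' | tr '\n' ' '
python3 -c "
from plan import *
now(2,4,6,8,10,12,14,16,20)"
```

```text
time: 18.28 tcp_pos: [446.4, -204.0, 65.4] tool_rot: [2.08, 2.354, -0.0] ft_force: [-0.6, 1.6, 2.8] opening: 29.7 grip_force: 59.9 time: 18.87 tcp_pos: [447.3, -209.9, 65.4] tool_rot: [2.08, 2.354, -0.0] ft_force: [-0.6, 1.9, 1.5] opening: 29.4 grip_force: 59.9 t 18.87 F world [-0.6  1.9  1.5] tool xy 2.0 -0.4 tq [0.34 0.04 0.  ]
s 201.0 lat err 0.09 (along +n) yaw err 0.03 deg; z 65.44
s 203 dx -0.0020 dy 0.0001 twist 0.03 | range 0.75 head 97.1 c [ 447.7 -213. ]
s 205 dx -0.0040 dy 0.0001 twist 0.03 | range 0.75 head 97.1 c [ 448. -215.]
s 207 dx -0.0060 dy 0.0001 twist 0.03 | range 0.75 head 97.1 c [ 448.2 -217. ]
s 209 dx -0.0080 dy 0.0001 twist 0.03 | range 0.75 head 97.1 c [ 448.5 -219. ]
s 211 dx -0.0100 dy 0.0001 twist 0.03 | range 0.75 head 97.1 c [ 448.7 -221. ]
s 213 dx -0.0120 dy 0.0001 twist 0.03 | range 0.75 head 97.1 c [ 449. -223.]
s 215 dx -0.0140 dy 0.0001 twist 0.03 | range 0.75 head 97.1 c [ 449.2 -225. ]
s 217 dx -0.0160 dy 0.0001 twist 0.03 | range 0.75 head 97.1 c [ 449.5 -226.9]
s 221 dx -0.0200 dy 0.0001 twist 0.03 | range 0.75 head 97.1 c [ 450.  -230.9]
```

```bash
python3 -m handwheel '[{"grip":-0.6,"dx":-0.001,"dy":0.0001,"dz":0,"twist":0},{"grip":-0.6,"dx":-0.002,"dy":0.0001,"dz":0,"twist":0},{"grip":-0.6,"dx":-0.003,"dy":0.0001,"dz":0,"twist":0},{"grip":-0.6,"dx":-0.004,"dy":0.0001,"dz":0,"twist":0},{"grip":-0.6,"dx":-0.005,"dy":0.0001,"dz":0,"twist":0},{"grip":-0.6,"dx":-0.006,"dy":0.0001,"dz":0,"twist":0},{"grip":-0.6,"dx":-0.0065,"dy":0.0001,"dz":0,"twist":0},{"grip":-0.6,"dx":-0.007,"dy":0.0001,"dz":0,"twist":0},{"grip":-0.6,"dx":-0.0075,"dy":0.0001,"dz":0,"twist":0},{"grip":-0.6,"dx":-0.008,"dy":0.0001,"dz":0,"twist":0},{"grip":-0.6,"dx":-0.008,"dy":0.0001,"dz":0,"twist":0},{"grip":-0.6,"dx":-0.008,"dy":0.0001,"dz":0,"twist":0}]' | tr '\n' ' '
python3 -c "
from plan import *
now(2,4)"
```

```text
time: 19.87 tcp_pos: [448.3, -217.6, 65.4] tool_rot: [2.079, 2.355, -0.0] ft_force: [0.4, 3.0, 2.7] opening: 29.6 grip_force: 59.9 t 19.87 F world [0.4 3.  2.7] tool xy 2.9 0.8 tq [ 0.39  0.08 -0.02]
s 208.8 lat err 0.02 (along +n) yaw err 0.05 deg; z 65.43
s 211 dx -0.0020 dy 0.0000 twist 0.05 | range 0.75 head 97.1 c [ 448.7 -220.7]
s 213 dx -0.0040 dy 0.0000 twist 0.05 | range 0.75 head 97.1 c [ 448.9 -222.7]
```

```bash
for i in 1; do python3 -m handwheel '[{"grip":-0.6,"dx":-0.0005,"dy":0,"dz":0,"twist":0},{"grip":-0.6,"dx":-0.001,"dy":0,"dz":0,"twist":0},{"grip":-0.6,"dx":-0.0015,"dy":0,"dz":0,"twist":0},{"grip":-0.6,"dx":-0.002,"dy":0,"dz":0,"twist":0},{"grip":-0.6,"dx":-0.0025,"dy":0,"dz":0,"twist":0},{"grip":-0.6,"dx":-0.0025,"dy":0,"dz":0,"twist":0},{"grip":-0.6,"dx":-0.0025,"dy":0,"dz":0,"twist":0}]' | tr '\n' ' '; done
python3 -m handwheel '[{"grip":-0.6,"dx":-0.0005,"dy":0,"dz":0,"twist":0},{"grip":-0.6,"dx":-0.001,"dy":0,"dz":0,"twist":0},{"grip":-0.6,"dx":-0.001,"dy":0,"dz":0,"twist":0},{"grip":-0.6,"dx":-0.001,"dy":0,"dz":0,"twist":0}]' | tr '\n' ' '
```

```text
time: 20.45 tcp_pos: [448.6, -220.1, 65.4] tool_rot: [2.08, 2.355, -0.0] ft_force: [0.2, 2.3, 2.2] opening: 29.1 grip_force: 59.9 time: 20.78 tcp_pos: [448.7, -221.1, 65.4] tool_rot: [2.08, 2.355, -0.0] ft_force: [0.3, 1.3, 2.0] opening: 29.0 grip_force: 59.9
```

```bash
python3 -m handwheel '[{"grip":-0.6,"dx":-0.0005,"dy":0,"dz":0,"twist":0},{"grip":-0.6,"dx":-0.0008,"dy":0,"dz":0,"twist":0},{"grip":-0.6,"dx":-0.0008,"dy":0,"dz":0,"twist":0},{"grip":-0.6,"dx":-0.0008,"dy":0,"dz":0,"twist":0}]' | tr '\n' ' '
python3 -m handwheel '[{"grip":-0.6,"dx":-0.0004,"dy":0,"dz":0,"twist":0},{"grip":-0.6,"dx":-0.0006,"dy":0,"dz":0,"twist":0},{"grip":-0.6,"dx":-0.0006,"dy":0,"dz":0,"twist":0},{"grip":-0.6,"dx":-0.0006,"dy":0,"dz":0,"twist":0}]' | tr '\n' ' '
```

```text
time: 21.12 tcp_pos: [448.8, -221.9, 65.4] tool_rot: [2.08, 2.355, -0.0] ft_force: [-0.5, 1.7, 3.4] opening: 29.1 grip_force: 59.9 time: 21.45 tcp_pos: [448.9, -222.4, 65.4] tool_rot: [2.08, 2.355, -0.0] ft_force: [0.0, 1.8, 1.6] opening: 29.4 grip_force: 59.9
```

```bash
python3 -m handwheel '[{"grip":-0.6,"dx":-0.0003,"dy":0,"dz":0,"twist":0},{"grip":-0.6,"dx":-0.0005,"dy":0,"dz":0,"twist":0},{"grip":-0.6,"dx":-0.0005,"dy":0,"dz":0,"twist":0}]' | tr '\n' ' '
python3 -m handwheel '[{"grip":-0.6,"dx":-0.0003,"dy":0,"dz":0,"twist":0},{"grip":-0.6,"dx":-0.0005,"dy":0,"dz":0,"twist":0},{"grip":-0.6,"dx":-0.0005,"dy":0,"dz":0,"twist":0}]' | tr '\n' ' '
python3 -c "
from plan import *
now(2)"
```

```text
time: 21.7 tcp_pos: [448.8, -223.6, 65.1] tool_rot: [2.08, 2.354, -0.001] ft_force: [1.1, 0.5, -1.7] opening: 29.4 grip_force: 59.9 time: 21.95 tcp_pos: [448.8, -223.6, 65.2] tool_rot: [-2.08, -2.354, 0.001] ft_force: [0.8, 0.0, -1.3] opening: 29.5 grip_force: 59.9 t 21.95 F world [ 0.8  0.  -1.3] tool xy -0.1 0.8 tq [ 0.01 -0.05 -0.05]
s 214.8 lat err 0.25 (along +n) yaw err 0.03 deg; z 65.23
s 217 dx -0.0019 dy 0.0003 twist 0.03 | range 0.75 head 97.1 c [ 449.4 -226.7]
```

```bash
python3 -m handwheel '[{"grip":-0.6,"dx":-0.0004,"dy":0,"dz":0,"twist":0},{"grip":-0.6,"dx":-0.0007,"dy":0,"dz":0,"twist":0},{"grip":-0.6,"dx":-0.0007,"dy":0,"dz":0,"twist":0},{"grip":-0.6,"dx":-0.0007,"dy":0,"dz":0,"twist":0}]' | tr '\n' ' '
python3 -m handwheel '[{"grip":-0.6,"dx":-0.0003,"dy":0,"dz":0,"twist":0},{"grip":-0.6,"dx":-0.0005,"dy":0,"dz":0,"twist":0},{"grip":-0.6,"dx":-0.0005,"dy":0,"dz":0,"twist":0},{"grip":-0.6,"dx":-0.0005,"dy":0,"dz":0,"twist":0}]' | tr '\n' ' '
```

```text
time: 22.28 tcp_pos: [449.0, -224.1, 65.4] tool_rot: [-2.08, -2.355, 0.0] ft_force: [0.4, -0.2, -0.1] opening: 29.1 grip_force: 59.9 time: 22.62 tcp_pos: [449.1, -224.3, 65.4] tool_rot: [-2.079, -2.355, -0.0] ft_force: [0.5, 0.3, 0.1] opening: 29.5 grip_force: 59.9
```

```bash
python3 -m handwheel '[{"grip":-0.6,"dx":-0.0003,"dy":0,"dz":0,"twist":0},{"grip":-0.6,"dx":-0.0005,"dy":0,"dz":0,"twist":0},{"grip":-0.6,"dx":-0.0005,"dy":0,"dz":0,"twist":0},{"grip":-0.6,"dx":-0.0005,"dy":0,"dz":0,"twist":0}]' | tr '\n' ' '
python3 -m handwheel '[{"grip":-0.6,"dx":-0.0003,"dy":0,"dz":0,"twist":0},{"grip":-0.6,"dx":-0.0003,"dy":0,"dz":0,"twist":0},{"grip":-0.6,"dx":-0.0003,"dy":0,"dz":0,"twist":0}]' | tr '\n' ' '
python3 - <<'E'
from h import *
ims=[]
for n in ['side','scene','wrist']:
    f,M=grab(n);cv2.imwrite(f'pics/{n}6.png',f['pixels'][:,:,::-1]);ims.append(f['pixels'])
c=[cv2.resize(ims[0][215:290,220:320],(400,300),interpolation=2),cv2.resize(ims[1][220:295,260:360],(400,300),interpolation=2),cv2.resize(ims[2],(400,300)),cv2.resize(ims[2][180:360,160:400],(400,300))]
cv2.imwrite('pics/v6.png',np.vstack([np.hstack(c[:2]),np.hstack(c[2:])])[:,:,::-1])
E
```

```text
time: 22.95 tcp_pos: [449.1, -224.3, 65.4] tool_rot: [-2.079, -2.354, -0.001] ft_force: [-0.9, 2.5, 1.1] opening: 29.3 grip_force: 59.9 time: 23.2 tcp_pos: [449.1, -224.3, 65.3] tool_rot: [-2.078, -2.354, -0.001] ft_force: [-1.3, 4.5, 1.1] opening: 29.5 grip_force: 60.0
```

View pics/v6.png

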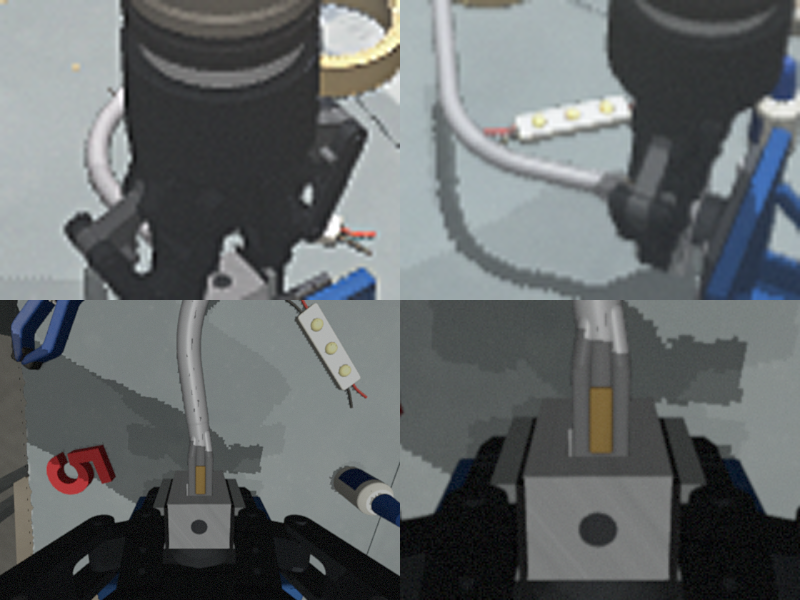

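```bash
python3 -m handwheel '[{"grip":-0.6,"dx":0.0005,"dy":0,"dz":0,"twist":0},{"grip":-0.6,"dx":0.0005,"dy":0,"dz":0,"twist":0},{"grip":-0.2,"dx":0.0005,"dy":0,"dz":0,"twist":0},{"grip":0.3,"dx":0.0005,"dy":0,"dz":0,"twist":0},{"grip":0.3,"dx":0.0005,"dy":0,"dz":0,"twist":0},{"grip":0.3,"dx":0.0005,"dy":0,"dz":0,"twist":0},{"grip":0.3,"dx":0.0005,"dy":0,"dz":0,"twist":0},{"grip":0.3,"dx":0.0005,"dy":0,"dz":0,"twist":0}]' | tr '\n' ' '
python3 -m handwheel '[{"grip":0.3,"dx":0.0005,"dy":0,"dz":-0.01,"twist":0},{"grip":0.3,"dx":0.0005,"dy":0,"dz":-0.03,"twist":0},{"grip":0.3,"dx":0.0005,"dy":0,"dz":-0.06,"twist":0},{"grip":0.3,"dx":0.0005,"dy":0,"dz":-0.1,"twist":0},{"grip":0.3,"dx":-0.01,"dy":0,"dz":-0.14,"twist":0},{"grip":0.3,"dx":-0.04,"dy":0,"dz":-0.15,"twist":0},{"grip":0.3,"dx":-0.04,"dy":0,"dz":-0.15,"twist":0},{"grip":0.3,"dx":-0.04,"dy":0,"dz":-0.15,"twist":0},{"grip":0.3,"dx":-0.04,"dy":0,"dz":-0.15,"twist":0},{"grip":0.3,"dx":-0.04,"dy":0,"dz":-0.15,"twist":0}]' | tr '\n' ' '
python3 - <<'E'
from h import *
ims=[]
for n in ['side','wrist']:
    f,M=grab(n);ims.append(f['pixels'])
    P,u,v=cloud(f,M)
    r=env.regions_of('bore_center',f)
    if r:
        P,_,_=cloud(f,M,r[0]['pixels']);t=P[(P[:,2]>98)&(P[:,2]<104)];print(n,r[0]['score'],cv2.minAreaRect(t[:,:2].astype(np.float32)),np.median(t[:,2]))
c=[cv2.resize(ims[0][215:290,220:320],(400,300),interpolation=2),cv2.resize(ims[1][120:300,160:400],(400,300),interpolation=2)]
cv2.imwrite('pics/v7.png',np.hstack(c)[:,:,::-1])
E
```

```text
time: 24.02 tcp_pos: [449.4, -225.3, 65.5] tool_rot: [2.079, 2.354, -0.0] ft_force: [0.3, 0.0, 0.2] opening: 55.3 grip_force: 0.0 time: 24.85 tcp_pos: [453.8, -263.0, 214.7] tool_rot: [-2.076, -2.355, -0.0] ft_force: [-0.5, -0.0, -0.2] opening: 55.2 grip_force: 0.0 side 0.68 ((449.2171630859375, -226.4746551513672), (30.618114471435547, 23.630638122558594), 6.163236618041992) 99.70728331700525
wrist 0.74 ((448.72454833984375, -224.4847412109375), (30.073978424072266, 23.907081604003906), 6.911015033721924) 100.2002647980554
```

View pics/v7.png

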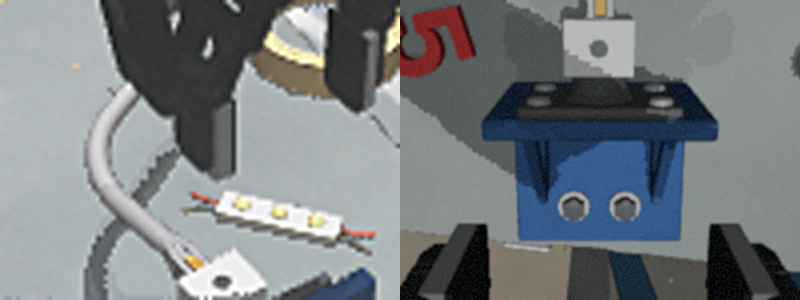

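```bash
python3 -c "
from rig import env
print(env.job_done())"
```

```text
the job is handed in; nothing more can be done
None
```

The hanger block is seated against the collar on the sign arm, released, and the job is handed in. Contact force on the arm stayed under about 5 N in every reading. The upward push of the spring catch dropped away about 1 mm before the block stopped, so the catch should be up behind it. The hand-in returned no verdict.

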